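Set out the coils from a barred rack

TASK

Lift the retaining bar straight up out of both brackets of the coil rack, set it aside, and move every coil in the rack into the cradle made for its length, lying fully down in it. When all the coils are in their cradles and the cradles lie flat on the table, put the bar back, centred and fully down in both brackets with its grip on top. Leave the tape, screwdriver, tin and round cover where they are.

Things in the scene. Friction and masses are not known exactly. Their poses are not given: they have to be found in the camera images.
- rack: Grey coil rack, fixed: plate 136 (x) x 330 (y) x 10 mm, origin centre of its underside. Four coil slots along x, at y = -105, -35, 35, 105 mm, floor 10 mm up; some may be empty. Slots are parted by blocks 28 mm wide, 10 mm higher than the plate, only at 23 < |x| < 67 mm: the middle is a free channel for fingers. The table strip between robot and rack is free: room to lay the bar.
- bracket_left (a point): Floor of the rack's +y steel U bracket, at the slot's centre, 155 mm along the rack's +y and 45 mm above the table. The bracket is open at the top, 20 mm thick in y; its slot is 32 mm wide in x and 18 mm deep (wall tops 63 mm above the table).
- bracket_right (a point): The same for the bracket at the rack's -y end.
- bar_mid (a point): Retaining bar: loose square aluminium bar 22 x 22 x 360 mm along its own y, 0.28 to 0.46 kg; point at the middle of the square section at mid-length. On top at mid-length a black grip to take it by, 22 (x) x 60 (y) x 24 mm high, centre 23 mm above this point. It starts in both brackets (point 56 mm above the table), 3 mm over the coil windings.
- bar_left (a point): Point on the bar's centre line 155 mm from its middle towards its own +y (where it lies in the bracket at the rack's +y end).
- bar_right (a point): Point on the bar's centre line 155 mm from its middle towards its own -y.
- coil60 (a point): Coil 60 mm long: copper winding 28 mm in diameter along its own x, with a white square flange 36 x 36 x 5 mm at each end (within the length). Point at its centre, 18 mm above what the flanges stand on. Loose, 152 g; to be taken across the winding between the flanges. Starts in any rack slot, under the bar; may be absent.
- cradle60: Plywood cradle of the 60 mm coil, loose, 0.3 kg; origin centre of underside, length along x. Plate 80 x 58 x 8 mm; at each end a 5 mm end wall across and two ears reaching 10 mm inwards along the sides, tops 22 mm above the table. 70 mm between end walls, 48 mm between ears, sides open between ears for fingers. A seated coil's centre is 26 mm up. Present even if the coil is absent.
- coil80 (a point): Coil 80 mm long: copper winding 28 mm in diameter along its own x, with a white square flange 36 x 36 x 5 mm at each end (within the length). Point at its centre, 18 mm above what the flanges stand on. Loose, 176 g; to be taken across the winding between the flanges. Starts in any rack slot, under the bar; may be absent.
- cradle80: Plywood cradle of the 80 mm coil, loose, 0.3 kg; origin centre of underside, length along x. Plate 100 x 58 x 8 mm; at each end a 5 mm end wall across and two ears reaching 10 mm inwards along the sides, tops 22 mm above the table. 90 mm between end walls, 48 mm between ears, sides open between ears for fingers. A seated coil's centre is 26 mm up. Present even if the coil is absent.
- coil100 (a point): Coil 100 mm long: copper winding 28 mm in diameter along its own x, with a white square flange 36 x 36 x 5 mm at each end (within the length). Point at its centre, 18 mm above what the flanges stand on. Loose, 200 g; to be taken across the winding between the flanges. Starts in any rack slot, under the bar; may be absent.
- cradle100: Plywood cradle of the 100 mm coil, loose, 0.3 kg; origin centre of underside, length along x. Plate 120 x 58 x 8 mm; at each end a 5 mm end wall across and two ears reaching 10 mm inwards along the sides, tops 22 mm above the table. 110 mm between end walls, 48 mm between ears, sides open between ears for fingers. A seated coil's centre is 26 mm up. Present even if the coil is absent.
- coil120 (a point): Coil 120 mm long: copper winding 28 mm in diameter along its own x, with a white square flange 36 x 36 x 5 mm at each end (within the length). Point at its centre, 18 mm above what the flanges stand on. Loose, 224 g; to be taken across the winding between the flanges. Starts in any rack slot, under the bar; may be absent.
- cradle120: Plywood cradle of the 120 mm coil, loose, 0.3 kg; origin centre of underside, length along x. Plate 140 x 58 x 8 mm; at each end a 5 mm end wall across and two ears reaching 10 mm inwards along the sides, tops 22 mm above the table. 130 mm between end walls, 48 mm between ears, sides open between ears for fingers. A seated coil's centre is 26 mm up. Present even if the coil is absent.
- tape: Black roll of tape lying flat, 90 mm across, 19 mm high, origin at the centre of its underside. Not part of the job.
- driver: Screwdriver lying on the table. Not part of the job.
- tin: Closed steel tin, 60 mm across, 55 mm high, standing on the table, origin at the centre of its underside. Not part of the job.
- cover: Round steel motor cover, 110 mm across, 26 mm high, lying on the table, origin at the centre of its underside. Not part of the job.

How it is judged:
By the outcome, as a careful person would: the job done as asked, in the order asked, and still so for the second after the job is handed in, with the robot touching nothing.
Of coil60b, coil80b, coil100b, coil120b only 2 to 4 are there at a start; the rules pass over those that are not, and their reading is None.
At some moment in a run one of cradle60, cradle80, cradle100, cradle120 may be knocked a few centimetres aside while the robot is not near it.
It also fails if it takes over 210 s, if anything falls off the work surface, if the arm or the gripper's body presses on something with over 40 N, if the wrist force passes 120 N, or if a joint passes its speed limit or range.

ROBOT

A 7-joint arm with a two-finger parallel gripper is mounted at the origin on the work surface. World frame = base frame: x ahead of the robot, y to its left, z up, the work surface at z = 0. Lengths are in mm, angles in rad, forces in N, time in s.
With the tool pointing down it reaches from about 350 to 900 mm from the base axis. Payload 7.2 kg.
Tool frame: the origin (TCP) lies on the centre line of the jaws, within the pads' length; the fingertips stand 14 mm ahead of it and the grasp point (between the pads) lies 5 mm behind it; z points along the fingers, y is the line along which they close (so a half turn about z gives the same grasp; the last joint's range is limited). The gripper opens to 88 mm and grips with 3 to 60 N. Pads are 20 mm wide; open, the fingers measure 115 mm over their backs; the gripper's body (75 mm by 178 mm) begins 61 mm behind the grasp point.
Start: joints at [-1.207, 0.411, -0.013, 1.596, 0.006, 1.134, -0.082], TCP at [261.576, 567.633, 236.653] pointing down, gripper open.
Joint ranges: [-2.95, 2.95], [-0.29, 1.99], [-1.47, 1.44], [0.14, 2.54], [-1.03, 4.17], [0.13, 1.85], [-2.86, 2.86]. Speed limits (rad/s): [2.39, 2.39, 3.01, 3.01, 3.14, 3.14, 3.14].

INTERFACE

Orientations are given as [roll, pitch, yaw] about the fixed x, y, z axes, in that order (R = Rz(yaw) Ry(pitch) Rx(roll)).
In Python, from station import manip, eyes gives the robot as it stands.
- The arm moves only by the shell command python3 -m handwheel 'ROWS' [FORCE]. ROWS is JSON, a list of rows, each an object of numbers: "x", "y", "z": the shift along the tool's x, y, z in mm; "ax", "ay", "az": the turn, a rotation vector about the tool's x, y, z in rad; "hand": the finger opening in mm, from 0 to 87.8. In form: [{"x": .., "y": .., "z": .., "ax": .., "ay": .., "az": .., "hand": ..}, ...]. A call has 1 to 10 rows; each row is the pose to reach, as a shift and turn from the pose commanded when the call began, along the tool's axes at that moment; what a row does not reach only later rows make up. A row lasts 1/12 s, in which the tool goes at most 41.7 mm and 7.16 degrees, less where a joint would pass 70% of its speed; a pose out of reach is approached as far as the arm can. A call with a gripper value outside its range is refused whole. The fingers move at their own pace and stop on an object; FORCE is the grip in N (left out, the last holds). Time passes only in rows, so rows that repeat a pose let the fingers close. It gives the time, the measured TCP pose, the force, the opening and the grip force at its end, in the units of the state.
- manip.sense(): the state, without advancing time (a new reading comes with each control period).
- eyes.get_image(name): name is "scene" or "side" or "wrist"; returns a dict with "frame" (480x640x3 uint8, red, green, blue), "z_map" (480x640 float32, mm along the optical axis (not along the pixel's ray), 0 where there is no reading), "intrinsics" (3x3 intrinsics, pixels), "distortion" ([k1, k2, p1, p2, k3] as OpenCV has them; the pictures are not rectified), "position" and "attitude" of the camera in the world. Camera axes: x right, y up, looking along -z (the intrinsics and any distortion apply to the point x, -y, -z); pixel columns grow to the right and rows downward; lengths in mm; the calibration is good to about 2 mm. A picture is of the moment at which its call begins.
- manip.sign_off(): hands the job in; it is judged then, once.
The state is a dict: "time_s": time; "joints": joint angles; "qd": joint speeds; "joint_torque": joint torques, N m; "tcp_pos": TCP position; "ee_rot": TCP orientation; "wrist_force": force on the tool from outside, world axes, zero at the start; "torque": the same for the moment, N m; "width": opening from 0.0 (shut) to 1.0 (fully open); "gripper_force": force on a finger pad.
Only numpy, scipy, OpenCV 4.12 (cv2) and the standard library are available. Lean on these libraries where they do the work, as an engineer would, in place of code of your own. Each camera call takes 0.05 s, during which the arm holds its last target. There are 200 camera calls.

## Working session

There is one attempt and no reset: what is moved stays moved. The work goes in short steps, Python scripts to look and compute and a shell command to move; the robot and the scene stay as the last step left them, time stands still between calls to the robot, and variables do not carry over. Pictures are saved under pics/ and viewed, at most 14 in all, crops included, and the job is handed in when it is done.

```bash
ls; mkdir -p pics
cat > h.py <<'E'
import numpy as np, cv2
from scipy.spatial.transform import Rotation as R
from station import manip, eyes
np.set_printoptions(precision=1,suppress=True)
def rot(a):
    a=np.array(a,float)
    if a.shape==(3,3): return a
    if a.size==4: return R.from_quat(a).as_matrix()
    return R.from_euler('xyz',a).as_matrix()
def shot(n,save=None):
    d=eyes.get_image(n)
    if save: cv2.imwrite('pics/'+save+'.png',d['frame'][:,:,::-1])
    return d
def rays(d,uv):
    p=cv2.undistortPoints(np.array(uv,float).reshape(-1,1,2),np.array(d['intrinsics'],float),np.array(d['distortion'],float)).reshape(-1,2)
    v=np.c_[p[:,0],-p[:,1],-np.ones(len(p))]
    return v@rot(d['attitude']).T
def at_z(d,uv,z):
    v=rays(d,uv);o=np.array(d['position']);return o+v*((z-o[2])/v[:,2])[:,None]
def cloud(d):
    h,w=d['z_map'].shape
    u,v=np.meshgrid(np.arange(w),np.arange(h))
    return (np.array(d['position'])+rays(d,np.c_[u.ravel(),v.ravel()])*d['z_map'].reshape(-1,1)).reshape(h,w,3)
E
python3 - <<'E'
from h import *
s=manip.sense();print(s)
for n in('scene','side','wrist'):
    d=shot(n,n+'0');print(n,d['position'],d['attitude'],d['intrinsics'],d['distortion'],(d['z_map']>0).mean())
E
```

```text
pics
{'time_s': 0.0, 'joints': array([-1.2,  0.4, -0. ,  1.6,  0. ,  1.1, -0.1]), 'qd': array([-0.,  0.,  0., -0., -0., -0.,  0.]), 'joint_torque': array([ -0. , -58.8,   0.6, -29.1,  -0.1,   0. ,   0. ]), 'tcp_pos': array([261.4, 567.2, 235.8]), 'ee_rot': array([-3.1,  0. ,  2.7]), 'wrist_force': array([-0.4, -0.6,  0.2]), 'torque': array([-0. ,  0.1, -0. ]), 'gripper_force': 0.0, 'width': 1.0007640308001677}
scene [1207.9  566.5 1021.7] [ 0.7 -0.   2.3] [[593.2   0.  321.3]
 [  0.  593.2 233.8]
 [  0.    0.    1. ]] [-0.  0.  0.  0.  0.] 0.9960221354166666
side [ -34.5 -588.   733.7] [ 0.9 -0.  -0.8] [[519.1   0.  313.8]
 [  0.  519.1 232.5]
 [  0.    0.    1. ]] [0. 0. 0. 0. 0.] 0.9959700520833333
wrist [190.7 599.5 385. ] [-0.3  0.   1.1] [[344.5   0.  321.5]
 [  0.  344.5 239.6]
 [  0.    0.    1. ]] [-0.  0.  0.  0.  0.] 0.9959928385416666
```

View pics/scene0.png

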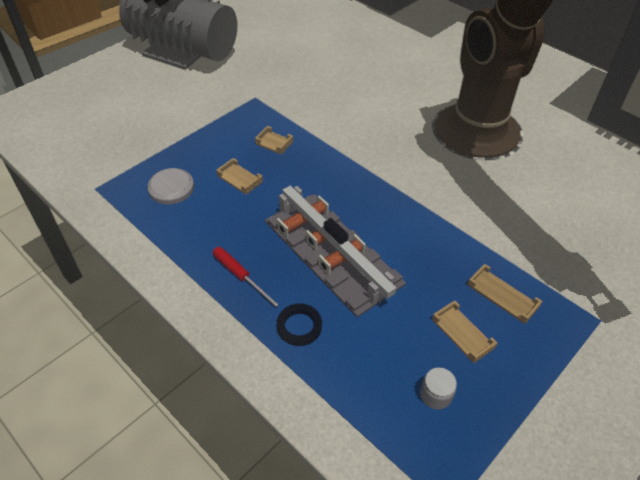

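View pics/side0.png

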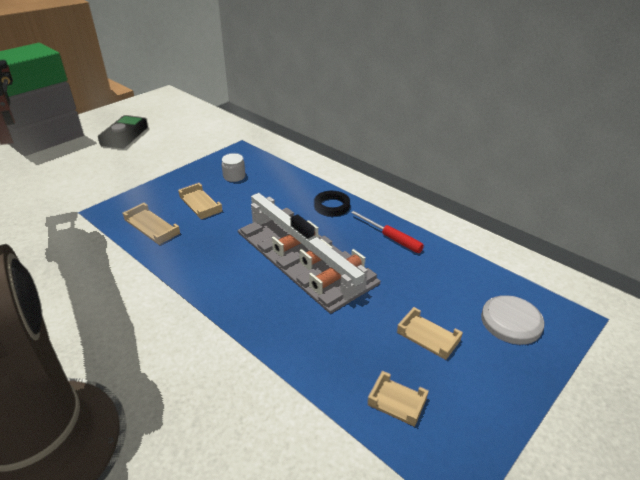

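The scene view shows three coils in the rack (near pixels 290,223, 318,236 and 330,258, plus copper visible at 355,243). The small cradles are at (273,140) and (240,176), the larger ones at (504,293) and (464,330). Next I'll measure these from both depth views.

```bash
cat > m.py <<'E'
from h import *
def rect(P):
    (c,s,a)=cv2.minAreaRect(P[:,:2].astype(np.float32))
    if s[0]<s[1]: s=(s[1],s[0]); a+=90
    return np.array([*c,*s,(a+90)%180-90])
def cradles(d):
    C=cloud(d);hsv=cv2.cvtColor(d['frame'],cv2.COLOR_RGB2HSV)
    m=((hsv[...,0]>10)&(hsv[...,0]<28)&(hsv[...,1]>70)&(C[...,2]<40)&(C[...,2]>-5)&(C[...,0]>250)&(C[...,0]<950)&(abs(C[...,1])<600)).astype(np.uint8)
    n,l,st,_=cv2.connectedComponentsWithStats(m)
    return [(st[i,4],rect(C[l==i]),np.percentile(C[l==i][:,2],[50,97])) for i in range(1,n) if st[i,4]>250]
if __name__=='__main__':
    tops=[]
    for n in('scene','side'):
        d=shot(n);print(n)
        for r in cradles(d): print(*r)
        C=cloud(d).reshape(-1,3);f=d['frame'].reshape(-1,3)
        k=(C[:,2]>8)&(C[:,2]<120)&(C[:,0]>250)&(C[:,0]<950)&(abs(C[:,1])<480);
        im=np.zeros((650,900,3),np.uint8);Q=C[k];o=np.argsort(Q[:,2]);Q=Q[o];F=f[k][o]
        # image: right=-y, up=+x
        u=(450-Q[:,1]).astype(int).clip(0,899);v=(900-Q[:,0]).astype(int).clip(0,649)
        im[v,u]=F[:,::-1];tops.append(cv2.dilate(im,np.ones((2,2))))
        b=Q[(Q[:,2]>64)&(Q[:,2]<72)];print('bar',rect(b),np.median(b[:,2]),len(b))
        g=Q[(Q[:,2]>76)];print('grip',rect(g),np.percentile(g[:,2],[5,50,95]),len(g))
    cv2.imwrite('pics/top.png',cv2.resize(np.vstack([t[150:600] for t in tops]),(600,600)))
    c=[t[280:480,250:650] for t in tops]
    cv2.imwrite('pics/topc.png',cv2.resize(np.vstack(c),(600,600)))
E
python3 m.py
```

```text
scene
529 [ 428.1 -346.2   82.1   63.   -75.2] [11.  25.2]
772 [ 579.3 -305.5  105.4   60.6  -86.2] [10.7 24.7]
1605 [419.5 349.4 139.2  64.7 -89.5] [ 9.3 23.7]
1631 [555.8 342.9 122.1  59.6  79.9] [ 9.5 24.3]
bar [587.6  22.1 361.7  52.5  82.1] 67.97429156062412 1276
grip [587.8  22.6  62.   25.1  82.6] [78.2 90.8 94.6] 334
side
789 [556.2 344.8 124.4  58.3  78.5] [10.6 24.7]
832 [421.9 350.7 143.4  59.7 -88. ] [ 9.9 24.1]
1514 [ 579.  -306.2   99.7   60.3  -85.3] [10.2 24.8]
1715 [ 426.7 -343.3   84.4   60.1  -75.9] [ 9.3 24. ]
bar [588.3  24.7 362.8  54.1  81.9] 68.17630179208174 1163
grip [587.9  23.8  63.3  24.6  81.5] [78.1 91.  93.9] 314
```

```bash
cat > go.py <<'E'
from h import *
def go(x,y,z,ydeg,quiet=0):
    """tool-frame shift/turn to put TCP at x,y,z, tool down, closing line at ydeg (mod 180)"""
    s=manip.sense();A=rot(s['ee_rot']);p=np.array(s['tcp_pos']);j7=s['joints'][6]
    best=None
    for k in(0,180):
        t=np.radians(ydeg+k);Y=np.array([np.cos(t),np.sin(t),0]);Z=np.array([0,0,-1.]);B=np.c_[np.cross(Y,Z),Y,Z]
        rv=R.from_matrix(A.T@B).as_rotvec()
        X=B[:,0];phi=np.arctan2(y,x);psi=np.arctan2(X[1],X[0])
        e=(psi-phi-np.pi/2+np.pi)%(2*np.pi)-np.pi
        if best is None or abs(e)<abs(best[0]): best=(e,rv)
    d=A.T@(np.array([x,y,z])-p)
    print('tcp',p,'yang',np.round(np.degrees(np.arctan2(A[1,1],A[0,1])),1),'F',np.array(s['wrist_force']),'w',round(s['width']*87.8,1),'gf',round(s['gripper_force'],1),'t',round(s['time_s'],1),'j7',round(j7,2))
    print('shift',d,'turn',np.round(best[1],3),'rows',np.linalg.norm(d)/41.7,np.degrees(np.linalg.norm(best[1]))/7.16,'j7~',round(-best[0],2))
if __name__=='__main__':
    import sys; go(*map(float,sys.argv[1:5]))
E
python3 go.py 588 23 230 -8
```

```text
tcp [261.5 567.4 236.3] yang 65.3 F [ 0.1 -0.9  0.5] w 87.8 gf 0.0 t 0.2 j7 -0.08
shift [-524.4 -357.8    6.5] turn [-0.   0.   1.3] rows 15.224619852168132 10.231811957107634 j7~ 0.18
```

View pics/topc.png

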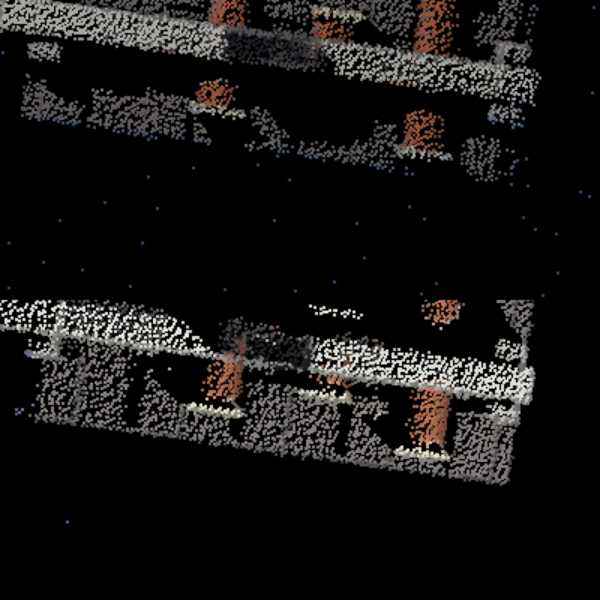

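The top-down map shows three coils, in the slots at y = 35, -35 and -105, with the +105 slot empty. I'm moving over the bar.

```bash
python3 -m handwheel '[{"x":-262,"y":-179,"z":3,"az":0.65},{"x":-262,"y":-179,"z":3,"az":0.65},{"x":-262,"y":-179,"z":3,"az":0.65},{"x":-262,"y":-179,"z":3,"az":0.65},{"x":-262,"y":-179,"z":3,"az":0.65},{"x":-262,"y":-179,"z":3,"az":0.65},{"x":-524,"y":-358,"z":6,"az":1.28},{"x":-524,"y":-358,"z":6,"az":1.28},{"x":-524,"y":-358,"z":6,"az":1.28},{"x":-524,"y":-358,"z":6,"az":1.28}]'
python3 go.py 588 23 230 -8
```

```text
tcp [261.5 567.4 236.3] yang 65.3 F [ 0.1 -0.9  0.5] w 87.8 gf 0.0 t 0.2 j7 -0.08
shift [-524.4 -357.8    6.5] turn [-0.   0.   1.3] rows 15.224619852168132 10.231811957107634 j7~ 0.18validation failed for argument at $[0]...
```

```bash
python3 -m handwheel '[{"x":-524,"y":-358,"z":6,"ax":0,"ay":0,"az":1.28,"hand":87.8},{"x":-524,"y":-358,"z":6,"ax":0,"ay":0,"az":1.28,"hand":87.8},{"x":-524,"y":-358,"z":6,"ax":0,"ay":0,"az":1.28,"hand":87.8},{"x":-524,"y":-358,"z":6,"ax":0,"ay":0,"az":1.28,"hand":87.8},{"x":-524,"y":-358,"z":6,"ax":0,"ay":0,"az":1.28,"hand":87.8},{"x":-524,"y":-358,"z":6,"ax":0,"ay":0,"az":1.28,"hand":87.8},{"x":-524,"y":-358,"z":6,"ax":0,"ay":0,"az":1.28,"hand":87.8},{"x":-524,"y":-358,"z":6,"ax":0,"ay":0,"az":1.28,"hand":87.8},{"x":-524,"y":-358,"z":6,"ax":0,"ay":0,"az":1.28,"hand":87.8},{"x":-524,"y":-358,"z":6,"ax":0,"ay":0,"az":1.28,"hand":87.8}]'
python3 go.py 588 23 230 -8
```

```text
time_s: 1.08
tcp_pos: [476.3, 208.3, 233.0]
ee_rot: [3.141, -0.001, 1.454]
wrist_force: [0.9, 0.6, -0.1]
width: 0.999
gripper_force: 0.0
tcp [476.3 208.3 233. ] yang -6.7 F [ 0.9  0.6 -0.1] w 87.7 gf 0.0 t 1.1 j7 -0.52
shift [-171.   132.6    2.9] turn [ 0. -0.  0.] rows 5.189999606406656 0.18146917402747875 j7~ 0.18
```

```bash
sed -i "s/round(-best\[0\],2)/round(best[0],2)/" go.py
python3 -m handwheel '[{"x":-171,"y":133,"z":3,"ax":0,"ay":0,"az":0.02,"hand":87.8},{"x":-171,"y":133,"z":3,"ax":0,"ay":0,"az":0.02,"hand":87.8},{"x":-171,"y":133,"z":3,"ax":0,"ay":0,"az":0.02,"hand":87.8},{"x":-171,"y":133,"z":3,"ax":0,"ay":0,"az":0.02,"hand":87.8},{"x":-171,"y":133,"z":3,"ax":0,"ay":0,"az":0.02,"hand":87.8},{"x":-171,"y":133,"z":3,"ax":0,"ay":0,"az":0.02,"hand":87.8},{"x":-171,"y":133,"z":3,"ax":0,"ay":0,"az":0.02,"hand":87.8},{"x":-171,"y":133,"z":3,"ax":0,"ay":0,"az":0.02,"hand":87.8}]'
python3 - <<'E'
from m import *
d=shot('wrist','w1');C=cloud(d).reshape(-1,3)
Q=C[(C[:,2]<110)&(C[:,0]>400)&(C[:,0]<760)&(abs(C[:,1])<250)]
b=Q[(Q[:,2]>62)&(Q[:,2]<72)];print('bar',rect(b),np.median(b[:,2]),len(b))
g=Q[(Q[:,2]>86)];print('grip',rect(g),np.median(g[:,2]),len(g))
E
python3 go.py 588 23 74 -8
```

```text
time_s: 1.75
tcp_pos: [588.7, 25.5, 229.3]
ee_rot: [-3.141, -0.0, 1.439]
wrist_force: [-0.8, 1.1, -0.6]
width: 1.004
gripper_force: 0.0
bar [592.7  41.8 320.6  52.6  83.7] 67.94461984793259 7448
grip [587.3  22.9  60.4  21.3  81.9] 91.82740778640999 1651
tcp [588.4  26.8 229.4] yang -7.5 F [-1.2  1.2 -0.3] w 87.7 gf 0.0 t 1.8 j7 -0.08
shift [ -3.9   0.3 155.4] turn [-0. -0.  0.] rows 3.7272804514376934 0.07716483380329185 j7~ -0.18
```

View pics/w1.png

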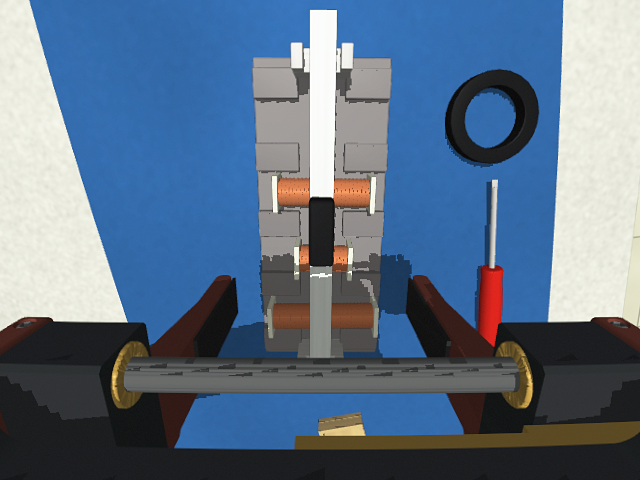

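The wrist view shows the grip at (321,231) and the coils at (325,192), (323,258) and (323,316). The middle coil is the shortest. I'm descending to take the bar.

```bash
python3 -m handwheel '[{"x":-4,"y":0.5,"z":35,"ax":0,"ay":0,"az":0.01,"hand":60},{"x":-4,"y":0.5,"z":70,"ax":0,"ay":0,"az":0.01,"hand":60},{"x":-4,"y":0.5,"z":100,"ax":0,"ay":0,"az":0.01,"hand":60},{"x":-4,"y":0.5,"z":125,"ax":0,"ay":0,"az":0.01,"hand":60},{"x":-4,"y":0.5,"z":145,"ax":0,"ay":0,"az":0.01,"hand":60},{"x":-4,"y":0.5,"z":155,"ax":0,"ay":0,"az":0.01,"hand":60},{"x":-4,"y":0.5,"z":155,"ax":0,"ay":0,"az":0.01,"hand":60},{"x":-4,"y":0.5,"z":155,"ax":0,"ay":0,"az":0.01,"hand":60}]' 30
python3 go.py 588 23 74 -8
```

```text
time_s: 2.47
tcp_pos: [588.8, 22.7, 75.1]
ee_rot: [-3.141, -0.0, 1.431]
wrist_force: [0.2, -0.3, -0.2]
width: 0.681
gripper_force: 0.0
tcp [588.8  22.7  75.1] yang -8.0 F [ 0.2 -0.3 -0.2] w 59.8 gf 0.0 t 2.5 j7 0.0
shift [ 0.2 -0.8  1.1] turn [-0. -0.  0.] rows 0.03307034595473976 0.004329601835836569 j7~ -0.18
```

```bash
python3 -m handwheel '[{"x":0,"y":-1,"z":1,"ax":0,"ay":0,"az":0,"hand":40},{"x":0,"y":-1,"z":1,"ax":0,"ay":0,"az":0,"hand":15},{"x":0,"y":-1,"z":1,"ax":0,"ay":0,"az":0,"hand":15},{"x":0,"y":-1,"z":1,"ax":0,"ay":0,"az":0,"hand":15},{"x":0,"y":-1,"z":1,"ax":0,"ay":0,"az":0,"hand":15},{"x":0,"y":-1,"z":1,"ax":0,"ay":0,"az":0,"hand":15},{"x":0,"y":-1,"z":1,"ax":0,"ay":0,"az":0,"hand":15},{"x":0,"y":-1,"z":1,"ax":0,"ay":0,"az":0,"hand":15}]' 40
python3 go.py 588 23 174 -8
```

```text
time_s: 3.13
tcp_pos: [587.8, 21.6, 74.0]
ee_rot: [-3.141, -0.0, 1.43]
wrist_force: [-1.4, -0.5, 5.7]
width: 0.246
gripper_force: 40.0
tcp [587.8  21.6  74. ] yang -8.1 F [-1.4 -0.5  5.7] w 21.6 gf 40.0 t 3.1 j7 0.01
shift [   1.4   -0.  -100. ] turn [-0. -0. -0.] rows 2.3989088007208137 0.01208789141161901 j7~ -0.18
```

```bash
python3 -m handwheel '[{"x":0,"y":0,"z":-6,"ax":0,"ay":0,"az":0,"hand":15},{"x":0,"y":0,"z":-14,"ax":0,"ay":0,"az":0,"hand":15},{"x":0,"y":0,"z":-25,"ax":0,"ay":0,"az":0,"hand":15},{"x":0,"y":0,"z":-40,"ax":0,"ay":0,"az":0,"hand":15},{"x":0,"y":0,"z":-60,"ax":0,"ay":0,"az":0,"hand":15},{"x":0,"y":0,"z":-80,"ax":0,"ay":0,"az":0,"hand":15},{"x":0,"y":0,"z":-95,"ax":0,"ay":0,"az":0,"hand":15},{"x":0,"y":0,"z":-100,"ax":0,"ay":0,"az":0,"hand":15},{"x":0,"y":0,"z":-100,"ax":0,"ay":0,"az":0,"hand":15}]'
python3 go.py 440 10 174 -8
```

```text
time_s: 3.88
tcp_pos: [588.7, 21.6, 175.6]
ee_rot: [3.139, -0.001, 1.43]
wrist_force: [0.4, 0.4, -4.4]
width: 0.249
gripper_force: 40.0
tcp [588.7  21.6 175.6] yang -8.1 F [ 0.4  0.4 -4.4] w 21.9 gf 40.0 t 3.9 j7 -0.05
shift [ -32.4 -145.6    1.1] turn [ 0. -0. -0.] rows 3.577223220325147 0.026747812603670925 j7~ -0.16
```

```bash
python3 -m handwheel '[{"x":-15,"y":-70,"z":0,"ax":0,"ay":0,"az":0,"hand":15},{"x":-37,"y":-150,"z":0,"ax":0,"ay":0,"az":0,"hand":15},{"x":-37,"y":-150,"z":0,"ax":0,"ay":0,"az":0,"hand":15},{"x":-37,"y":-150,"z":0,"ax":0,"ay":0,"az":0,"hand":15},{"x":-37,"y":-150,"z":0,"ax":0,"ay":0,"az":0,"hand":15},{"x":-37,"y":-150,"z":30,"ax":0,"ay":0,"az":0,"hand":15},{"x":-37,"y":-150,"z":60,"ax":0,"ay":0,"az":0,"hand":15},{"x":-37,"y":-150,"z":90,"ax":0,"ay":0,"az":0,"hand":15},{"x":-37,"y":-150,"z":120,"ax":0,"ay":0,"az":0,"hand":15},{"x":-37,"y":-150,"z":120,"ax":0,"ay":0,"az":0,"hand":15}]'
python3 go.py 436 5 30 -8
python3 - <<'E'
from m import *
for n in ('scene','side'):
    d=shot(n);C=cloud(d).reshape(-1,3)
    f=d['frame'].reshape(-1,3).astype(int)
    k=(f.min(1)>110)&(np.ptp(f,axis=1)<25)&(C[:,2]>8)&(C[:,2]<150)&(C[:,0]<490)&(C[:,0]>330)&(abs(C[:,1])<250)
    P=C[k];print(n,rect(P),np.percentile(P[:,2],[3,50,97]))
    for lo,hi in((-250,-60),(60,250)):
        q=P[(P[:,1]>lo)&(P[:,1]<hi)];print(np.percentile(q[:,2],[5,95]))
E
```

```text
time_s: 4.72
tcp_pos: [430.7, 5.7, 49.2]
ee_rot: [-3.134, 0.003, 1.43]
wrist_force: [-0.7, 0.0, -4.3]
width: 0.247
gripper_force: 40.0
tcp [430.7   5.7  49.2] yang -8.1 F [-0.7  0.  -4.3] w 21.7 gf 40.0 t 4.7 j7 0.02
shift [ 0.1  5.5 19.1] turn [-0.  0. -0.] rows 0.4771785391888455 0.07035429168516992 j7~ -0.15
scene [397.5  10.5 361.9  94.5  82. ] [38.6 42.9 47.4]
[40.9 47.4]
[38.9 46.3]
side [428.9   8.8 355.7  91.7  71.8] [29.3 45.2 48.5]
[30.9 48. ]
[28.8 47.7]
```

```bash
python3 -m handwheel '[{"x":0,"y":0,"z":8,"ax":0,"ay":0,"az":0,"hand":15},{"x":0,"y":0,"z":14,"ax":0,"ay":0,"az":0,"hand":15},{"x":0,"y":0,"z":18,"ax":0,"ay":0,"az":0,"hand":15},{"x":0,"y":0,"z":20,"ax":0,"ay":0,"az":0,"hand":15},{"x":0,"y":0,"z":20,"ax":0,"ay":0,"az":0,"hand":15},{"x":0,"y":0,"z":20,"ax":0,"ay":0,"az":0,"hand":15}]'
python3 go.py 436 5 30 -8
```

```text
time_s: 5.32
tcp_pos: [434.4, 6.1, 34.0]
ee_rot: [3.141, -0.0, 1.43]
wrist_force: [-0.0, -0.0, -4.5]
width: 0.248
gripper_force: 40.0
tcp [434.4   6.1  34. ] yang -8.1 F [-0.  -0.  -4.5] w 21.8 gf 40.0 t 5.3 j7 0.05
shift [-0.9  1.8  4. ] turn [ 0. -0. -0.] rows 0.10656172479462472 0.011836967243154311 j7~ -0.15
```

```bash
python3 -m handwheel '[{"x":0,"y":0,"z":2,"ax":0,"ay":0,"az":0,"hand":15},{"x":0,"y":0,"z":4,"ax":0,"ay":0,"az":0,"hand":15},{"x":0,"y":0,"z":5,"ax":0,"ay":0,"az":0,"hand":15},{"x":0,"y":0,"z":5,"ax":0,"ay":0,"az":0,"hand":15}]'
python3 go.py 436 5 30 -8
```

```text
time_s: 5.65
tcp_pos: [434.3, 6.1, 28.9]
ee_rot: [3.142, -0.0, 1.43]
wrist_force: [-1.4, -0.1, 1.9]
width: 0.249
gripper_force: 40.0
tcp [434.3   6.1  28.9] yang -8.1 F [-1.4 -0.1  1.9] w 21.8 gf 40.0 t 5.7 j7 0.05
shift [-0.9  1.9 -1.1] turn [ 0. -0. -0.] rows 0.05611879837502473 0.011512730643486822 j7~ -0.15
```

Contact. I'm releasing the bar and rising, then moving out over the rack for a picture.

```bash
python3 -m handwheel '[{"x":0,"y":0,"z":0,"ax":0,"ay":0,"az":0,"hand":50},{"x":0,"y":0,"z":0,"ax":0,"ay":0,"az":0,"hand":50},{"x":0,"y":0,"z":0,"ax":0,"ay":0,"az":0,"hand":50},{"x":0,"y":0,"z":-30,"ax":0,"ay":0,"az":0,"hand":50},{"x":0,"y":0,"z":-70,"ax":0,"ay":0,"az":0,"hand":50},{"x":0,"y":0,"z":-110,"ax":0,"ay":0,"az":0,"hand":50},{"x":0,"y":0,"z":-150,"ax":0,"ay":0,"az":0,"hand":50},{"x":0,"y":30,"z":-190,"ax":0,"ay":0,"az":0,"hand":50},{"x":0,"y":70,"z":-210,"ax":0,"ay":0,"az":0,"hand":50},{"x":0,"y":70,"z":-210,"ax":0,"ay":0,"az":0,"hand":50}]'
python3 go.py 505 -55 250 -8
```

```text
time_s: 6.48
tcp_pos: [509.1, -3.8, 243.6]
ee_rot: [3.132, -0.003, 1.431]
wrist_force: [0.4, -0.1, -0.3]
width: 0.571
gripper_force: 0.0
tcp [509.1  -3.8 243.6] yang -8.0 F [ 0.4 -0.1 -0.3] w 50.1 gf 0.0 t 6.5 j7 -0.09
shift [-51.3   3.2  -6.5] turn [ 0. -0. -0.] rows 1.2422691864795186 0.0802202554358068 j7~ -0.03
```

```bash
python3 -m handwheel '[{"x":-50,"y":70,"z":-6,"ax":0,"ay":0,"az":0,"hand":60},{"x":-50,"y":70,"z":-6,"ax":0,"ay":0,"az":0,"hand":60},{"x":-50,"y":70,"z":-6,"ax":0,"ay":0,"az":0,"hand":60},{"x":-50,"y":70,"z":-6,"ax":0,"ay":0,"az":0,"hand":60}]'
python3 - <<'E'
from m import *
d=shot('wrist','w2');cv2.imwrite('pics/w2c.png',cv2.resize(d['frame'][40:360,160:480,::-1],(600,600)))
for n in('wrist','scene','side'):
    d=shot(n) ;C=cloud(d);hsv=cv2.cvtColor(d['frame'],cv2.COLOR_RGB2HSV);f=d['frame'].astype(int)
    print(n)
    if n!='wrist': [print(*r) for r in cradles(d)]
    inr=(C[...,0]>480)&(C[...,0]<690)&(abs(C[...,1]-22)<170)
    m=(inr&((hsv[...,0]<13)|(hsv[...,0]>175))&(hsv[...,1]>90)&(C[...,2]>24)&(C[...,2]<60)).astype(np.uint8)
    nn,l,st,_=cv2.connectedComponentsWithStats(m)
    for i in range(1,nn):
        if st[i,4]>40:
            P=C[l==i];print('coil',st[i,4],rect(P),np.percentile(P[:,2],[50,97]))
    # white flanges tops
    k=(inr&(f.min(2)>150)&(np.ptp(f,axis=2)<60)&(C[...,2]>40)&(C[...,2]<52)).astype(np.uint8)
    nn,l,st,_=cv2.connectedComponentsWithStats(k)
    for i in range(1,nn):
        if st[i,4]>12: P=C[l==i];print('fl',st[i,4],P.mean(0))
    # brackets
    k=(inr&(C[...,2]>58)&(C[...,2]<68)).astype(np.uint8)
    nn,l,st,_=cv2.connectedComponentsWithStats(k)
    for i in range(1,nn):
        if st[i,4]>12: P=C[l==i];print('br',st[i,4],P.mean(0),rect(P))
E
python3 go.py 505 -55 250 -8
```

```text
time_s: 6.82
tcp_pos: [566.7, -65.5, 244.4]
ee_rot: [3.141, 0.002, 1.426]
wrist_force: [-0.7, 0.3, 0.2]
width: 0.684
gripper_force: 0.0
wrist
coil 2875 [592.8  49.4  90.2  28.2  -7.6] [41.3 44. ]
coil 1340 [583.2 -20.1  50.   27.7  -8.2] [41.3 44. ]
coil 2616 [573.7 -87.6 110.2  27.7  -6.9] [41.1 44. ]
fl 209 [545.7  56.2  47. ]
fl 212 [639.6  42.6  46.8]
fl 180 [556.  -16.1  46.9]
fl 174 [610.3 -24.2  46.8]
fl 144 [630.7 -95.3  46.8]
fl 148 [516.7 -80.6  47. ]
br 171 [ 543.6 -134.1   63.7] [ 543.5 -134.9   19.6    8.4   81.7]
br 161 [ 585.4 -138.6   63.5] [ 585.5 -139.5   17.4    9.7   82.1]
scene
476 [ 428.  -346.7   83.2   61.7  -75.8] [11.  25.5]
771 [ 578.7 -306.8  103.7   62.9  -85.5] [10.6 24.9]
1607 [421.4 349.7 138.5  61.5 -89.7] [ 9.4 24.1]
1640 [555.  343.9 120.7  60.2  79.5] [ 9.2 23.9]
coil 522 [576.5 -86.5 114.   29.2  -5.3] [40.6 46. ]
coil 240 [584.9 -18.7  54.   27.1  -4.9] [40.4 46.4]
coil 465 [592.4  50.9  88.3  27.   -8. ] [40.4 45.3]
fl 13 [547.   58.8  46.9]
br 38 [ 544.7 -135.9   63.4] [ 544.3 -137.    21.    12.3   81.9]
br 35 [ 587.3 -139.    64.1] [ 587.1 -1
[... 418 characters left out ...]
.1 -22.   47.3  25.5  -8.1] [40.2 45.3]
coil 581 [577.7 -90.1 106.5  25.4  -7.3] [40.4 44.9]
fl 57 [612.1 168.2  46.8]
fl 23 [641.8  44.3  47.5]
fl 28 [548.1  57.3  47.1]
fl 26 [612.3 -23.1  47.2]
fl 30 [558.1 -16.3  47.2]
fl 28 [632.5 -94.2  47.6]
fl 37 [519.  -80.5  46.8]
br 39 [627.9 165.6  63. ] [629.  167.5  23.9  11.2  82.8]
br 40 [586.4 171.3  62.7] [587.6 171.7  19.8  12.4  73.8]
br 46 [ 585.8 -139.    63.6] [ 586.8 -138.8   17.8   11.8   89.3]
br 60 [ 543.7 -135.2   63.2] [ 544.3 -134.5   21.8   11.6   82.7]
tcp [564.9 -62.  244.5] yang -8.0 F [0.1 1.  0.9] w 59.5 gf 0.0 t 7.0 j7 0.08
shift [ -1.4 -60.3  -5.5] turn [-0. -0. -0.] rows 1.4533638287928285 0.009637492709041517 j7~ -0.03
```

View pics/w2c.png

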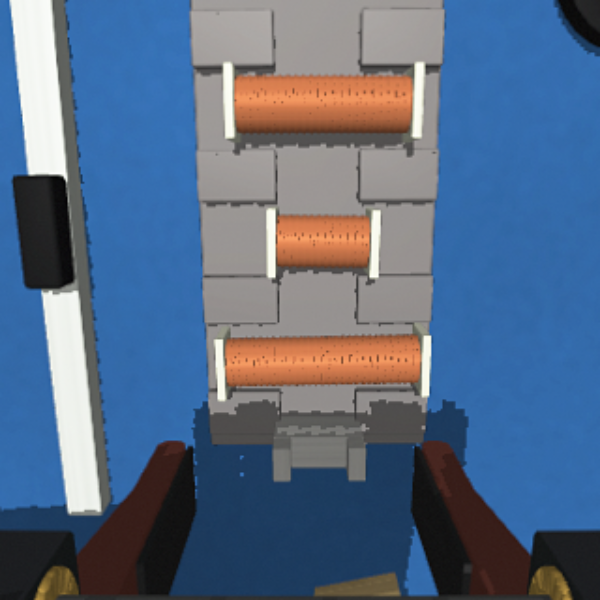

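The wrist view shows the three coils with their flanges. The flange spacings make them 100 mm (slot +35), 60 mm (slot -35) and 120 mm (slot -105). The 80 mm coil is absent. I'll take the 120 mm coil first.

```bash
python3 go.py 575 -88 120 82
```

```text
tcp [564.9 -62.  244.5] yang -8.0 F [0.1 1.  0.9] w 59.5 gf 0.0 t 7.0 j7 0.08
shift [-24.5  13.7 124.4] turn [-0.   0.   1.6] rows 3.0591363274989116 12.568187146742062 j7~ -1.56
```

```bash
python3 -m handwheel '[{"x":-24,"y":14,"z":100,"ax":0,"ay":0,"az":1.14,"hand":56},{"x":-24,"y":14,"z":100,"ax":0,"ay":0,"az":1.14,"hand":56},{"x":-24,"y":14,"z":100,"ax":0,"ay":0,"az":1.14,"hand":56},{"x":-24,"y":14,"z":100,"ax":0,"ay":0,"az":1.14,"hand":56},{"x":-24,"y":14,"z":100,"ax":0,"ay":0,"az":1.14,"hand":56},{"x":-24,"y":14,"z":100,"ax":0,"ay":0,"az":1.14,"hand":56},{"x":-24,"y":14,"z":100,"ax":0,"ay":0,"az":1.14,"hand":56},{"x":-24,"y":14,"z":100,"ax":0,"ay":0,"az":1.14,"hand":56},{"x":-24,"y":14,"z":100,"ax":0,"ay":0,"az":1.14,"hand":56},{"x":-24,"y":14,"z":100,"ax":0,"ay":0,"az":1.14,"hand":56}]'
python3 go.py 575 -88 120 82
```

```text
time_s: 7.85
tcp_pos: [575.8, -87.2, 144.7]
ee_rot: [-3.141, -0.0, 0.286]
wrist_force: [-0.1, -0.3, 0.3]
width: 0.635
gripper_force: 0.0
tcp [575.8 -87.2 144.7] yang -73.6 F [-0.1 -0.3  0.3] w 55.8 gf 0.0 t 7.8 j7 -0.78
shift [-1.   0.6 24.7] turn [-0.   0.   0.4] rows 0.5929171629711913 3.4047872954752614 j7~ -1.56
```

```bash
python3 -m handwheel '[{"x":-1,"y":0.6,"z":0,"ax":0,"ay":0,"az":0.425,"hand":56},{"x":-1,"y":0.6,"z":10,"ax":0,"ay":0,"az":0.425,"hand":56},{"x":-1,"y":0.6,"z":25,"ax":0,"ay":0,"az":0.425,"hand":56},{"x":-1,"y":0.6,"z":25,"ax":0,"ay":0,"az":0.425,"hand":56},{"x":-1,"y":0.6,"z":25,"ax":0,"ay":0,"az":0.425,"hand":56},{"x":-1,"y":0.6,"z":25,"ax":0,"ay":0,"az":0.425,"hand":56}]'
python3 - <<'E'
from m import *
d=shot('wrist','w3');C=cloud(d);hsv=cv2.cvtColor(d['frame'],cv2.COLOR_RGB2HSV)
m=((C[...,0]>480)&(C[...,0]<690)&((hsv[...,0]<13)|(hsv[...,0]>175))&(hsv[...,1]>90)&(C[...,2]>24)&(C[...,2]<60)).astype(np.uint8)
nn,l,st,_=cv2.connectedComponentsWithStats(m)
for i in range(1,nn):
    if st[i,4]>100: P=C[l==i];print('coil',st[i,4],rect(P),np.percentile(P[:,2],[50,97]))
E
python3 go.py 575 -88 27 82
```

```text
time_s: 8.35
tcp_pos: [575.3, -89.0, 119.8]
ee_rot: [-3.141, 0.0, -0.13]
wrist_force: [0.1, 0.1, 0.1]
width: 0.636
gripper_force: 0.0
coil 4885 [573.2 -88.5 109.6  28.4  -7.1] [41.1 43.9]
coil 3369 [592.7  48.9  90.5  29.8  -9.3] [38.7 43.2]
coil 164 [614.6  53.8  45.3  10.8 -11.1] [40.2 43.2]
coil 1682 [581.9 -21.1  49.1  28.2  -9.7] [39.9 43.5]
tcp [575.5 -89.2 120.1] yang -97.5 F [-0.2 -1.2  1.4] w 55.9 gf 0.0 t 8.4 j7 -1.1
shift [-0.7 -1.1 93.1] turn [-0. -0.  0.] rows 2.2317964072836305 0.0727484303054166 j7~ -1.56
```

View pics/w3.png

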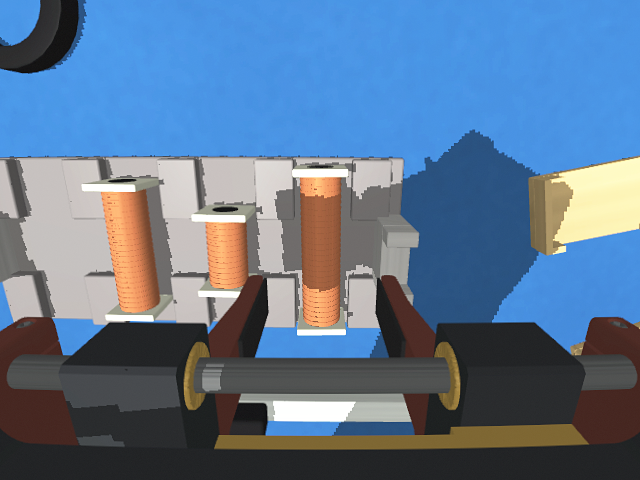

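The wrist view shows the fingers straddling the 120 mm coil at (320,250), with the bracket at (397,250) close by. I'll narrow the opening to 44 before descending.

```bash
python3 -m handwheel '[{"x":-1.8,"y":-0.8,"z":0,"ax":0,"ay":0,"az":0.008,"hand":43},{"x":-1.8,"y":-0.8,"z":0,"ax":0,"ay":0,"az":0.008,"hand":43},{"x":-1.8,"y":-0.8,"z":25,"ax":0,"ay":0,"az":0.008,"hand":43},{"x":-1.8,"y":-0.8,"z":50,"ax":0,"ay":0,"az":0.008,"hand":43},{"x":-1.8,"y":-0.8,"z":70,"ax":0,"ay":0,"az":0.008,"hand":43},{"x":-1.8,"y":-0.8,"z":84,"ax":0,"ay":0,"az":0.008,"hand":43},{"x":-1.8,"y":-0.8,"z":92,"ax":0,"ay":0,"az":0.008,"hand":43},{"x":-1.8,"y":-0.8,"z":92,"ax":0,"ay":0,"az":0.008,"hand":43},{"x":-1.8,"y":-0.8,"z":92,"ax":0,"ay":0,"az":0.008,"hand":43}]'
python3 go.py 574 -88 27 82
```

```text
time_s: 9.15
tcp_pos: [574.0, -89.0, 28.1]
ee_rot: [3.141, -0.0, -0.143]
wrist_force: [0.8, 0.2, -0.0]
width: 0.492
gripper_force: 0.0
tcp [574.  -89.   28.1] yang -98.2 F [ 0.8  0.2 -0. ] w 43.2 gf 0.0 t 9.2 j7 -1.01
shift [-0.2 -1.   1.1] turn [ 0. -0. -0.] rows 0.036578974798339596 0.029367503296037014 j7~ -1.56
```

Gripping at 25 N, then lifting.

```bash
python3 -m handwheel '[{"x":0,"y":-0.5,"z":1,"ax":0,"ay":0,"az":0,"hand":20},{"x":0,"y":-0.5,"z":1,"ax":0,"ay":0,"az":0,"hand":20},{"x":0,"y":-0.5,"z":1,"ax":0,"ay":0,"az":0,"hand":20},{"x":0,"y":-0.5,"z":1,"ax":0,"ay":0,"az":0,"hand":20},{"x":0,"y":-0.5,"z":1,"ax":0,"ay":0,"az":0,"hand":20},{"x":0,"y":-0.5,"z":-10,"ax":0,"ay":0,"az":0,"hand":20},{"x":0,"y":-0.5,"z":-30,"ax":0,"ay":0,"az":0,"hand":20},{"x":0,"y":-0.5,"z":-65,"ax":0,"ay":0,"az":0,"hand":20},{"x":0,"y":-0.5,"z":-100,"ax":0,"ay":0,"az":0,"hand":20},{"x":0,"y":-0.5,"z":-120,"ax":0,"ay":0,"az":0,"hand":20}]' 25
python3 go.py 421.5 350 140 1
python3 - <<'E'
from m import *
for n in('scene','side'):
    print(n);[print(*r) for r in cradles(shot(n,n+'3'))]
E
```

```text
time_s: 9.98
tcp_pos: [574.3, -89.0, 151.2]
ee_rot: [3.141, -0.002, -0.144]
wrist_force: [0.2, -0.5, -1.5]
width: 0.312
gripper_force: 24.9
tcp [574.3 -89.  151.2] yang -98.3 F [ 0.2 -0.5 -1.5] w 27.4 gf 24.9 t 10.0 j7 -1.14
shift [-214.4 -412.5   10.7] turn [ 0.  -0.  -1.7] rows 11.150730017202939 13.864275320551956 j7~ -0.68
scene
271 [ 436.  -345.7   83.6   47.   -79.8] [10.7 25.4]
769 [ 580.1 -306.9  103.1   59.4  -85.7] [10.8 24.8]
1603 [419.8 349.9 138.6  62.1 -90. ] [ 9.4 24.1]
1633 [556.3 343.4 121.4  61.5  79.1] [ 9.4 24.2]
side
791 [556.7 346.6 129.6  59.3  79.4] [10.7 24.5]
813 [421.3 351.2 145.4  57.8 -88.3] [ 9.8 23.7]
1510 [ 579.3 -306.1   99.8   59.7  -85.1] [10.3 24.5]
1712 [ 427.6 -342.9   84.7   60.2  -75.9] [ 9.3 24.1]
```

```bash
python3 -m handwheel '[{"x":-214,"y":-412,"z":0,"ax":0,"ay":0,"az":-1.24,"hand":20},{"x":-214,"y":-412,"z":0,"ax":0,"ay":0,"az":-1.24,"hand":20},{"x":-214,"y":-412,"z":0,"ax":0,"ay":0,"az":-1.24,"hand":20},{"x":-214,"y":-412,"z":0,"ax":0,"ay":0,"az":-1.24,"hand":20},{"x":-214,"y":-412,"z":0,"ax":0,"ay":0,"az":-1.24,"hand":20},{"x":-214,"y":-412,"z":0,"ax":0,"ay":0,"az":-1.24,"hand":20},{"x":-214,"y":-412,"z":0,"ax":0,"ay":0,"az":-1.24,"hand":20},{"x":-214,"y":-412,"z":0,"ax":0,"ay":0,"az":-1.24,"hand":20},{"x":-214,"y":-412,"z":0,"ax":0,"ay":0,"az":-1.24,"hand":20},{"x":-214,"y":-412,"z":0,"ax":0,"ay":0,"az":-1.24,"hand":20}]'
python3 go.py 421 350 140 1
```

```text
time_s: 10.92
tcp_pos: [434.5, 306.7, 146.9]
ee_rot: [-3.141, 0.001, 1.103]
wrist_force: [1.3, 0.5, -1.3]
width: 0.315
gripper_force: 24.9
tcp [434.5 306.7 146.9] yang -26.8 F [ 1.3  0.5 -1.3] w 27.6 gf 24.9 t 10.9 j7 -0.88
shift [ 32.6 -31.6   6.9] turn [-0.   0.  -0.5] rows 1.1015793903139546 3.880831136287054 j7~ -0.68
```

```bash
python3 -m handwheel '[{"x":32.6,"y":-31.6,"z":40,"ax":0,"ay":0,"az":-0.485,"hand":20},{"x":32.6,"y":-31.6,"z":40,"ax":0,"ay":0,"az":-0.485,"hand":20},{"x":32.6,"y":-31.6,"z":40,"ax":0,"ay":0,"az":-0.485,"hand":20},{"x":32.6,"y":-31.6,"z":40,"ax":0,"ay":0,"az":-0.485,"hand":20},{"x":32.6,"y":-31.6,"z":40,"ax":0,"ay":0,"az":-0.485,"hand":20},{"x":32.6,"y":-31.6,"z":40,"ax":0,"ay":0,"az":-0.485,"hand":20},{"x":32.6,"y":-31.6,"z":40,"ax":0,"ay":0,"az":-0.485,"hand":20}]'
python3 go.py 421 350 26 1
cat > fl.py <<'E'
# coil in hand / cradle near x,y : flanges (white, z above zmin) and cradle rect
import sys
from m import *
x,y=map(float,sys.argv[1:3]);zm=float(sys.argv[3])
for n in('wrist','scene','side'):
    d=shot(n,n+'f'+sys.argv[4]);C=cloud(d);f=d['frame'].astype(int)
    k=((np.hypot(C[...,0]-x,C[...,1]-y)<85)&(f.min(2)>120)&(np.ptp(f,axis=2)<60)&(C[...,2]>zm)&(C[...,2]<zm+60)).astype(np.uint8)
    nn,l,st,_=cv2.connectedComponentsWithStats(k)
    for i in range(1,nn):
        if st[i,4]>12: P=C[l==i];print(n,'fl',st[i,4],P.mean(0),P[:,2].min(),P[:,2].max())
    for r in cradles(d):
        if np.hypot(*(r[1][:2]-[x,y]))<80: print(n,*r)
E
python3 fl.py 421 350 45 1
```

```text
time_s: 11.5
tcp_pos: [423.2, 348.1, 107.4]
ee_rot: [-3.141, 0.0, 1.577]
wrist_force: [-0.3, -0.3, -1.8]
width: 0.31
gripper_force: 24.9
tcp [423.2 348.1 107.4] yang 0.4 F [-0.3 -0.3 -1.8] w 27.2 gf 24.9 t 11.5 j7 -0.51
shift [ 2.  -2.1 81.4] turn [-0.  0. -0.] rows 1.9527014819995285 0.0869007213826737 j7~ -0.68
wrist fl 81 [431.8 408.   96.9] 91.06347471062236 104.05997591951797
wrist fl 64 [409.2 407.5  98.7] 94.54597220130489 104.22241490515341
wrist 2691 [418.5 408.4  57.5  26.    2.3] [ 9.5 23.9]
wrist 674 [394.4 352.6  57.8   7.3 -89.1] [ 9.1 10.3]
wrist 260 [446.7 353.1  59.    3.  -88.5] [ 9.  10.2]
scene 1616 [419.4 349.9 138.7  63.8  89.7] [ 9.4 24.1]
side fl 20 [408.8 404.7  97.3] 92.35897948917227 103.01089238326335
side 568 [422.2 351.1 145.9  60.2 -87.8] [10.2 24.2]
```

View pics/wristf1.png

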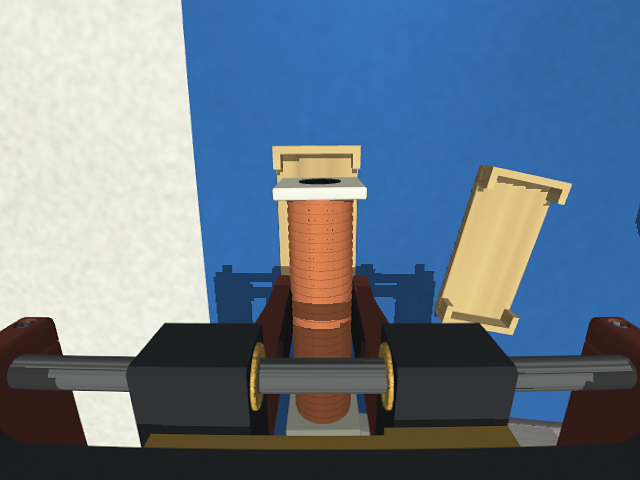

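The wrist view shows the 120 mm coil hanging over its cradle, flange at (320,190) and cradle end at (317,155), well aligned. I'm lowering it.

```bash
python3 go.py 421 349 27 1;  python3 -m handwheel '[{"x":1,"y":0,"z":30,"ax":0,"ay":0,"az":-0.01,"hand":20},{"x":1,"y":0,"z":55,"ax":0,"ay":0,"az":-0.01,"hand":20},{"x":1,"y":0,"z":55,"ax":0,"ay":0,"az":-0.01,"hand":20},{"x":1,"y":0,"z":55,"ax":0,"ay":0,"az":-0.01,"hand":20}]'
python3 go.py 421 349 26 1; python3 fl.py 421 350 30 2
```

```text
tcp [423.4 348.4 107.7] yang 0.5 F [ 0.6 -0.8 -1.8] w 27.5 gf 24.9 t 11.7 j7 -0.51
shift [ 0.6 -2.4 80.7] turn [ 0.  0. -0.] rows 1.9366125290266363 0.0694751326040685 j7~ -0.67
time_s: 11.98
tcp_pos: [422.8, 348.8, 52.1]
ee_rot: [-3.14, 0.002, 1.591]
wrist_force: [-0.2, -0.5, -1.5]
width: 0.313
gripper_force: 24.9
tcp [422.8 348.8  52.1] yang 1.1 F [-0.2 -0.5 -1.5] w 27.5 gf 24.9 t 12.0 j7 -0.45
shift [ 0.3 -1.7 26.1] turn [-0.  0.  0.] rows 0.6275696508254947 0.029116533274933448 j7~ -0.67
wrist fl 1763 [420.3 406.9  67. ] 36.62572377579937 73.41828885451822
wrist fl 364 [424.2 292.3  71.7] 70.02189457961342 73.19161732596687
wrist 6226 [419.1 378.3  85.3  58.  -89. ] [ 9.3 23.9]
scene fl 38 [421.3 405.2  71.3] 59.886196525115906 75.96557285784377
scene 1123 [420.7 350.3 138.8  63.3  89.3] [ 9.4 23.9]
side fl 33 [409.2 406.3  60.2] 41.08684924717579 75.05871316652281
side fl 42 [422.1 291.2  70.5] 58.789643061072866 75.79591760180847
side fl 16 [414.5 290.3  47.2] 41.34891277020404 52.17947872559341
```

```bash
python3 -m handwheel '[{"x":1,"y":-2.2,"z":8,"ax":0,"ay":0,"az":0.01,"hand":20},{"x":1,"y":-2.2,"z":14,"ax":0,"ay":0,"az":0.01,"hand":20},{"x":1,"y":-2.2,"z":19,"ax":0,"ay":0,"az":0.01,"hand":20},{"x":1,"y":-2.2,"z":23,"ax":0,"ay":0,"az":0.01,"hand":20},{"x":1,"y":-2.2,"z":25,"ax":0,"ay":0,"az":0.01,"hand":20},{"x":1,"y":-2.2,"z":26,"ax":0,"ay":0,"az":0.01,"hand":20},{"x":1,"y":-2.2,"z":26,"ax":0,"ay":0,"az":0.01,"hand":20}]'
python3 go.py 421 349 25 1
```

```text
time_s: 12.72
tcp_pos: [421.0, 350.4, 26.4]
ee_rot: [-3.141, 0.0, 1.582]
wrist_force: [0.2, 0.1, -2.1]
width: 0.313
gripper_force: 24.9
tcp [421.  350.4  26.4] yang 0.6 F [ 0.2  0.1 -2.1] w 27.5 gf 24.9 t 12.7 j7 -0.44
shift [-1.4 -0.   1.4] turn [-0.  0. -0.] rows 0.047531584177881996 0.053353915726050846 j7~ -0.67
```

```bash
python3 -m handwheel '[{"x":0,"y":0,"z":1,"ax":0,"ay":0,"az":0,"hand":20},{"x":0,"y":0,"z":1.8,"ax":0,"ay":0,"az":0,"hand":20},{"x":0,"y":0,"z":1.8,"ax":0,"ay":0,"az":0,"hand":20},{"x":0,"y":0,"z":1.8,"ax":0,"ay":0,"az":0,"hand":44},{"x":0,"y":0,"z":1.8,"ax":0,"ay":0,"az":0,"hand":44},{"x":0,"y":0,"z":0,"ax":0,"ay":0,"az":0,"hand":44},{"x":0,"y":0,"z":-20,"ax":0,"ay":0,"az":0,"hand":44},{"x":0,"y":0,"z":-60,"ax":0,"ay":0,"az":0,"hand":44},{"x":0,"y":0,"z":-100,"ax":0,"ay":0,"az":0,"hand":44},{"x":0,"y":0,"z":-130,"ax":0,"ay":0,"az":0,"hand":44}]'
python3 go.py 594 49.5 150 82; python3 fl.py 421 350 15 3
```

```text
time_s: 13.55
tcp_pos: [421.7, 350.6, 159.5]
ee_rot: [3.14, -0.001, 1.581]
wrist_force: [0.6, 0.6, 0.2]
width: 0.501
gripper_force: 0.0
tcp [421.7 350.6 159.5] yang 0.6 F [0.6 0.6 0.2] w 44.0 gf 0.0 t 13.6 j7 -0.55
shift [-302.9  169.1    9.5] turn [ 0.   0.  -1.4] rows 8.321855328860556 11.369574692137235 j7~ 1.35
wrist fl 41 [432.3 421.3  18.3] 15.190037661716076 22.78011950474047
wrist fl 371 [419.  408.2  42.8] 15.909405946178822 47.258668115650664
wrist fl 194 [422.7 293.4  44.9] 43.45755120007345 47.06217783732427
wrist 5113 [419.3 350.5 140.2  57.4 -89.2] [ 9.2 24.2]
scene fl 36 [419.  406.2  43.4] 23.729217100510482 46.736813747661245
scene 814 [421.4 349.3 139.1  61.2 -89.3] [ 9.6 24.6]
side fl 80 [418.7 409.3  35.9] 16.2228717487136 47.15294221698127
side fl 44 [416.8 292.2  39. ] 21.60903755336676 46.567857908203564
```

The coil is seated: both flange tops read about 45 mm against 44 expected. Next is the 100 mm coil.

```bash
python3 -m handwheel '[{"x":-303,"y":169,"z":10,"ax":0,"ay":0,"az":-1.25,"hand":44},{"x":-303,"y":169,"z":10,"ax":0,"ay":0,"az":-1.25,"hand":44},{"x":-303,"y":169,"z":10,"ax":0,"ay":0,"az":-1.25,"hand":44},{"x":-303,"y":169,"z":10,"ax":0,"ay":0,"az":-1.25,"hand":44},{"x":-303,"y":169,"z":10,"ax":0,"ay":0,"az":-1.25,"hand":44},{"x":-303,"y":169,"z":10,"ax":0,"ay":0,"az":-1.25,"hand":44},{"x":-303,"y":169,"z":10,"ax":0,"ay":0,"az":-1.25,"hand":44},{"x":-303,"y":169,"z":10,"ax":0,"ay":0,"az":-1.25,"hand":44},{"x":-303,"y":169,"z":10,"ax":0,"ay":0,"az":-1.25,"hand":44},{"x":-303,"y":169,"z":10,"ax":0,"ay":0,"az":-1.25,"hand":44}]'
python3 go.py 593 49.3 120 82
```

```text
time_s: 14.53
tcp_pos: [594.9, 41.5, 145.1]
ee_rot: [-3.138, 0.001, 2.784]
wrist_force: [-0.5, -0.3, 0.4]
width: 0.497
gripper_force: 0.0
tcp [594.9  41.5 145.1] yang 69.5 F [-0.5 -0.3  0.4] w 43.7 gf 0.0 t 14.5 j7 1.2
shift [ 4.6  6.7 25.1] turn [-0.   0.  -0.2] rows 0.6320765339727301 1.7414625931917536 j7~ 1.35
```

```bash
python3 -m handwheel '[{"x":4.6,"y":6.7,"z":20,"ax":0,"ay":0,"az":-0.217,"hand":44},{"x":4.6,"y":6.7,"z":20,"ax":0,"ay":0,"az":-0.217,"hand":44},{"x":4.6,"y":6.7,"z":20,"ax":0,"ay":0,"az":-0.217,"hand":44},{"x":4.6,"y":6.7,"z":20,"ax":0,"ay":0,"az":-0.217,"hand":44},{"x":4.6,"y":6.7,"z":20,"ax":0,"ay":0,"az":-0.217,"hand":44},{"x":4.6,"y":6.7,"z":20,"ax":0,"ay":0,"az":-0.217,"hand":44}]'
python3 - <<'E'
from m import *
d=shot('wrist','w4');C=cloud(d);hsv=cv2.cvtColor(d['frame'],cv2.COLOR_RGB2HSV)
m=((C[...,0]>480)&(C[...,0]<690)&((hsv[...,0]<13)|(hsv[...,0]>175))&(hsv[...,1]>90)&(C[...,2]>24)&(C[...,2]<60)).astype(np.uint8)
nn,l,st,_=cv2.connectedComponentsWithStats(m)
for i in range(1,nn):
    if st[i,4]>100: P=C[l==i];print('coil',st[i,4],rect(P),np.percentile(P[:,2],[50,97]))
E
python3 go.py 593 49.3 27 82
```

```text
time_s: 15.03
tcp_pos: [591.5, 57.3, 126.8]
ee_rot: [-3.142, 0.0, 3.001]
wrist_force: [-0.4, -0.3, 0.1]
width: 0.503
gripper_force: 0.0
coil 4340 [593.4  49.7  89.7  28.5  -8.2] [41.2 43.7]
coil 2405 [583.8 -20.3  49.7  28.   -8.7] [41.  43.7]
tcp [591.5  57.4 126.9] yang 82.0 F [ 0.  -0.7 -0. ] w 44.1 gf 0.0 t 15.1 j7 1.37
shift [-2.5 -7.8 99.9] turn [0. 0. 0.] rows 2.403341428703829 0.00360466852021516 j7~ 1.35
```

```bash
python3 -m handwheel '[{"x":-2.8,"y":-7.6,"z":0,"ax":0,"ay":0,"az":0,"hand":44},{"x":-2.8,"y":-7.6,"z":15,"ax":0,"ay":0,"az":0,"hand":44},{"x":-2.8,"y":-7.6,"z":40,"ax":0,"ay":0,"az":0,"hand":44},{"x":-2.8,"y":-7.6,"z":60,"ax":0,"ay":0,"az":0,"hand":44},{"x":-2.8,"y":-7.6,"z":80,"ax":0,"ay":0,"az":0,"hand":44},{"x":-2.8,"y":-7.6,"z":92,"ax":0,"ay":0,"az":0,"hand":44},{"x":-2.8,"y":-7.6,"z":98,"ax":0,"ay":0,"az":0,"hand":44},{"x":-2.8,"y":-7.6,"z":98,"ax":0,"ay":0,"az":0,"hand":44},{"x":-2.8,"y":-7.6,"z":98,"ax":0,"ay":0,"az":0,"hand":44}]'
python3 go.py 593.4 49.6 27 82
```

```text
time_s: 15.83
tcp_pos: [593.6, 49.3, 29.2]
ee_rot: [3.142, 0.001, 3.003]
wrist_force: [1.0, 0.5, -0.1]
width: 0.5
gripper_force: 0.0
tcp [593.6  49.3  29.2] yang 82.1 F [ 1.   0.5 -0.1] w 43.9 gf 0.0 t 15.8 j7 1.42
shift [0.2 0.3 2.2] turn [0. 0. 0.] rows 0.05403508059924521 0.011999441241498043 j7~ 1.35
```

```bash
python3 -m handwheel '[{"x":0,"y":0,"z":2,"ax":0,"ay":0,"az":0,"hand":44},{"x":0,"y":0,"z":2,"ax":0,"ay":0,"az":0,"hand":20},{"x":0,"y":0,"z":2,"ax":0,"ay":0,"az":0,"hand":20},{"x":0,"y":0,"z":2,"ax":0,"ay":0,"az":0,"hand":20},{"x":0,"y":0,"z":2,"ax":0,"ay":0,"az":0,"hand":20},{"x":0,"y":0,"z":2,"ax":0,"ay":0,"az":0,"hand":20},{"x":0,"y":0,"z":-20,"ax":0,"ay":0,"az":0,"hand":20},{"x":0,"y":0,"z":-50,"ax":0,"ay":0,"az":0,"hand":20},{"x":0,"y":0,"z":-90,"ax":0,"ay":0,"az":0,"hand":20},{"x":0,"y":0,"z":-120,"ax":0,"ay":0,"az":0,"hand":20}]' 25
python3 - <<'E'
from m import *
for n in('scene','side'):
    print(n);[print(*r) for r in cradles(shot(n,n+'5'))]
E
python3 go.py 556 344.5 130 -10.5
```

```text
time_s: 16.67
tcp_pos: [593.0, 49.2, 150.6]
ee_rot: [-3.141, -0.0, 3.003]
wrist_force: [1.4, 1.0, -2.5]
width: 0.314
gripper_force: 25.0
scene
531 [ 428.4 -345.5   81.6   61.1  -74.6] [11.4 25.7]
775 [ 579.4 -306.4  103.8   60.6  -84.9] [10.8 24.9]
804 [421.4 349.8 138.4  62.9 -88.5] [ 9.6 24.5]
1638 [556.  343.7 121.   61.5  79.2] [ 9.4 23.9]
side
790 [556.4 343.1 126.9  60.2  78.6] [10.8 24.1]
333 [420.3 350.9 146.6  55.7 -88.1] [11.  24.8]
1515 [ 579.2 -305.9  100.    60.1  -85.3] [10.3 24.8]
1714 [ 427.2 -343.1   84.5   59.3  -75.7] [ 9.3 24.2]
tcp [596.   49.4 153.9] yang 82.1 F [ 1.3  0.2 -1.7] w 27.7 gf 25.0 t 16.8 j7 1.38
shift [ 80.5 286.7  23.9] turn [0.  0.  1.6] rows 7.163352025325125 12.929754990428998 j7~ -0.74
```

```bash
python3 -m handwheel '[{"x":80,"y":287,"z":10,"ax":0,"ay":0,"az":1.24,"hand":20},{"x":80,"y":287,"z":10,"ax":0,"ay":0,"az":1.24,"hand":20},{"x":80,"y":287,"z":10,"ax":0,"ay":0,"az":1.24,"hand":20},{"x":80,"y":287,"z":10,"ax":0,"ay":0,"az":1.24,"hand":20},{"x":80,"y":287,"z":10,"ax":0,"ay":0,"az":1.24,"hand":20},{"x":80,"y":287,"z":10,"ax":0,"ay":0,"az":1.24,"hand":20},{"x":80,"y":287,"z":10,"ax":0,"ay":0,"az":1.24,"hand":20},{"x":80,"y":287,"z":10,"ax":0,"ay":0,"az":1.24,"hand":20},{"x":80,"y":287,"z":10,"ax":0,"ay":0,"az":1.24,"hand":20},{"x":80,"y":287,"z":10,"ax":0,"ay":0,"az":1.24,"hand":20}]'
python3 go.py 556 344.5 60 -11
```

```text
time_s: 17.6
tcp_pos: [551.8, 345.9, 136.7]
ee_rot: [-3.139, 0.001, 1.76]
wrist_force: [1.6, -1.4, -1.6]
width: 0.314
gripper_force: 25.0
tcp [551.8 345.9 136.7] yang 10.9 F [ 1.6 -1.4 -1.6] w 27.6 gf 25.0 t 17.6 j7 -0.18
shift [-2.1  4.  76.7] turn [-0.   0.   0.4] rows 1.8415406341756064 3.053141583784439 j7~ -0.75
```

```bash
python3 -m handwheel '[{"x":-2,"y":4,"z":0,"ax":0,"ay":0,"az":0.38,"hand":20},{"x":-2,"y":4,"z":10,"ax":0,"ay":0,"az":0.38,"hand":20},{"x":-2,"y":4,"z":40,"ax":0,"ay":0,"az":0.38,"hand":20},{"x":-2,"y":4,"z":75,"ax":0,"ay":0,"az":0.38,"hand":20},{"x":-2,"y":4,"z":80,"ax":0,"ay":0,"az":0.38,"hand":20},{"x":-2,"y":4,"z":80,"ax":0,"ay":0,"az":0.38,"hand":20},{"x":-2,"y":4,"z":80,"ax":0,"ay":0,"az":0.38,"hand":20}]'
python3 fl.py 556 344 35 4; python3 go.py 556 344.5 25 -11
```

```text
time_s: 18.18
tcp_pos: [557.8, 343.1, 58.8]
ee_rot: [-3.141, 0.001, 1.384]
wrist_force: [-0.1, -0.1, -2.8]
width: 0.31
gripper_force: 25.0
wrist fl 2024 [566.4 390.5  71.8] 43.950301886511 80.28511249360614
wrist fl 1489 [548.5 297.5  75.5] 64.08103588387581 80.08855898287972
wrist 4549 [559.  366.9  74.7  57.8  79.4] [ 9.5 23.9]
wrist 520 [581.4 350.4  31.9   7.2  78.8] [ 9.  10.1]
scene fl 54 [567.4 388.7  78.8] 73.23651988501751 82.97621030066193
scene 925 [555.9 343.8 121.5  60.   78.7] [ 9.4 24.2]
side fl 14 [583.6 388.1  76.2] 68.94584805972738 80.43778592369188
side fl 19 [553.5 392.8  63.1] 48.76920916402696 80.18550800472599
side fl 111 [550.9 296.2  65.7] 44.863513081213 82.30781954861686
side 651 [555.7 344.3 124.2  58.9  79.8] [10.6 24.5]
tcp [558.9 343.9  60.7] yang -10.7 F [-0.5  0.1 -1.6] w 27.4 gf 25.0 t 18.3 j7 -0.45
shift [-0.1 -3.  35.7] turn [ 0. -0.  0.] rows 0.8591198825943543 0.04700791444752095 j7~ -0.75
```

```bash
python3 -m handwheel '[{"x":0,"y":-2.2,"z":12,"ax":0,"ay":0,"az":0,"hand":20},{"x":0,"y":-2.2,"z":20,"ax":0,"ay":0,"az":0,"hand":20},{"x":0,"y":-2.2,"z":26,"ax":0,"ay":0,"az":0,"hand":20},{"x":0,"y":-2.2,"z":31,"ax":0,"ay":0,"az":0,"hand":20},{"x":0,"y":-2.2,"z":33,"ax":0,"ay":0,"az":0,"hand":20},{"x":0,"y":-2.2,"z":33,"ax":0,"ay":0,"az":0,"hand":20},{"x":0,"y":-2.2,"z":33,"ax":0,"ay":0,"az":0,"hand":20}]'
python3 go.py 556 344.5 25 -11
```

```text
time_s: 18.92
tcp_pos: [555.6, 343.8, 25.5]
ee_rot: [3.142, 0.0, 1.384]
wrist_force: [0.7, 0.2, -1.6]
width: 0.316
gripper_force: 25.0
tcp [555.6 343.8  25.5] yang -10.7 F [ 0.7  0.2 -1.6] w 27.7 gf 25.0 t 18.9 j7 -0.43
shift [0.7 0.3 0.5] turn [0. 0. 0.] rows 0.022189937549725584 0.038247501541341995 j7~ -0.75
```

```bash
python3 -m handwheel '[{"x":0,"y":0,"z":0.8,"ax":0,"ay":0,"az":0,"hand":20},{"x":0,"y":0,"z":0.8,"ax":0,"ay":0,"az":0,"hand":20},{"x":0,"y":0,"z":0.8,"ax":0,"ay":0,"az":0,"hand":44},{"x":0,"y":0,"z":0.8,"ax":0,"ay":0,"az":0,"hand":44},{"x":0,"y":0,"z":0.8,"ax":0,"ay":0,"az":0,"hand":44},{"x":0,"y":0,"z":-1,"ax":0,"ay":0,"az":0,"hand":44},{"x":0,"y":0,"z":-20,"ax":0,"ay":0,"az":0,"hand":44},{"x":0,"y":0,"z":-60,"ax":0,"ay":0,"az":0,"hand":44},{"x":0,"y":0,"z":-100,"ax":0,"ay":0,"az":0,"hand":44},{"x":0,"y":0,"z":-130,"ax":0,"ay":0,"az":0,"hand":44}]'
python3 go.py 584 -20.3 140 82; python3 fl.py 556 344 15 5
```

```text
time_s: 19.75
tcp_pos: [556.3, 343.8, 158.7]
ee_rot: [3.14, -0.001, 1.383]
wrist_force: [0.9, 0.6, 0.6]
width: 0.501
gripper_force: 0.0
tcp [556.3 343.8 158.7] yang -10.8 F [0.9 0.6 0.6] w 44.0 gf 0.0 t 19.8 j7 -0.51
shift [-352.6   95.2   18.5] turn [ 0.   0.  -1.6] rows 8.769329401285445 12.954164921296057 j7~ 1.47
wrist fl 438 [563.9 390.7  41.6] 15.120738164774309 46.66152695785729
wrist fl 210 [546.2 297.3  44.9] 43.34347103971254 46.94114783597496
wrist 4455 [554.6 344.7 119.9  57.7  79.1] [ 9.3 24. ]
scene fl 49 [565.  388.9  44.3] 36.95397038234182 48.821967496490856
scene 779 [555.7 343.9 120.3  59.6  79.4] [ 9.7 24.6]
side fl 45 [566.3 390.8  41.3] 23.188302358134706 47.87711919218248
side fl 69 [548.3 296.7  38. ] 21.17096272292349 47.034105486373846
side 424 [554.4 343.4 124.5  57.5  80.3] [11.3 26.3]
```

Seated: both flanges are at about 45 mm. Now the 60 mm coil.

```bash
python3 -m handwheel '[{"x":-352,"y":95,"z":10,"ax":0,"ay":0,"az":-1.25,"hand":44},{"x":-352,"y":95,"z":10,"ax":0,"ay":0,"az":-1.25,"hand":44},{"x":-352,"y":95,"z":10,"ax":0,"ay":0,"az":-1.25,"hand":44},{"x":-352,"y":95,"z":10,"ax":0,"ay":0,"az":-1.25,"hand":44},{"x":-352,"y":95,"z":10,"ax":0,"ay":0,"az":-1.25,"hand":44},{"x":-352,"y":95,"z":10,"ax":0,"ay":0,"az":-1.25,"hand":44},{"x":-352,"y":95,"z":10,"ax":0,"ay":0,"az":-1.25,"hand":44},{"x":-352,"y":95,"z":10,"ax":0,"ay":0,"az":-1.25,"hand":44},{"x":-352,"y":95,"z":10,"ax":0,"ay":0,"az":-1.25,"hand":44},{"x":-352,"y":95,"z":10,"ax":0,"ay":0,"az":-1.25,"hand":44}]'
python3 go.py 583.8 -20.3 125 82
```

```text
time_s: 20.73
tcp_pos: [582.2, -28.6, 144.5]
ee_rot: [-3.137, 0.0, 2.628]
wrist_force: [0.1, -0.9, -0.1]
width: 0.5
gripper_force: 0.0
tcp [582.2 -28.6 144.5] yang 60.6 F [ 0.1 -0.9 -0.1] w 43.9 gf 0.0 t 20.7 j7 1.19
shift [ 2.7  8.1 19.4] turn [-0.  -0.  -0.4] rows 0.5090974622793815 2.988839738246889 j7~ 1.47
```

```bash
python3 -m handwheel '[{"x":0,"y":0,"z":20,"ax":0,"ay":0,"az":-0.372,"hand":44},{"x":0,"y":0,"z":20,"ax":0,"ay":0,"az":-0.372,"hand":44},{"x":0,"y":0,"z":20,"ax":0,"ay":0,"az":-0.372,"hand":44},{"x":0,"y":0,"z":20,"ax":0,"ay":0,"az":-0.372,"hand":44},{"x":0,"y":0,"z":20,"ax":0,"ay":0,"az":-0.372,"hand":44},{"x":0,"y":0,"z":20,"ax":0,"ay":0,"az":-0.372,"hand":44},{"x":0,"y":0,"z":20,"ax":0,"ay":0,"az":-0.372,"hand":44}]'
python3 - <<'E'
from m import *
d=shot('wrist','w6');C=cloud(d);hsv=cv2.cvtColor(d['frame'],cv2.COLOR_RGB2HSV)
m=((C[...,0]>480)&(C[...,0]<690)&((hsv[...,0]<13)|(hsv[...,0]>175))&(hsv[...,1]>90)&(C[...,2]>24)&(C[...,2]<60)).astype(np.uint8)
nn,l,st,_=cv2.connectedComponentsWithStats(m)
for i in range(1,nn):
    if st[i,4]>100: P=C[l==i];print('coil',st[i,4],rect(P),np.percentile(P[:,2],[50,97]))
E
python3 go.py 584 -20.3 27 82
```

```text
time_s: 21.32
tcp_pos: [583.2, -19.5, 125.4]
ee_rot: [-3.141, -0.0, 3.001]
wrist_force: [-0.0, -0.1, -0.4]
width: 0.5
gripper_force: 0.0
coil 2418 [583.6 -20.5  49.9  28.1  -9. ] [41.3 43.6]
tcp [583.3 -19.4 125.5] yang 82.0 F [ 1.   0.9 -0.2] w 44.0 gf 0.0 t 21.4 j7 1.51
shift [-0.8 -0.8 98.5] turn [-0. -0. -0.] rows 2.3633178763023426 0.0014131877144729996 j7~ 1.47
```

```bash
python3 -m handwheel '[{"x":-0.4,"y":-1,"z":15,"ax":0,"ay":0,"az":0,"hand":44},{"x":-0.4,"y":-1,"z":40,"ax":0,"ay":0,"az":0,"hand":44},{"x":-0.4,"y":-1,"z":60,"ax":0,"ay":0,"az":0,"hand":44},{"x":-0.4,"y":-1,"z":80,"ax":0,"ay":0,"az":0,"hand":44},{"x":-0.4,"y":-1,"z":92,"ax":0,"ay":0,"az":0,"hand":44},{"x":-0.4,"y":-1,"z":97,"ax":0,"ay":0,"az":0,"hand":44},{"x":-0.4,"y":-1,"z":97,"ax":0,"ay":0,"az":0,"hand":44},{"x":-0.4,"y":-1,"z":97,"ax":0,"ay":0,"az":0,"hand":44}]'
python3 go.py 583.7 -20.4 27 82
```

```text
time_s: 22.03
tcp_pos: [584.0, -20.7, 29.2]
ee_rot: [-3.142, 0.001, 3.004]
wrist_force: [0.1, 0.4, 0.7]
width: 0.504
gripper_force: 0.0
tcp [584.  -20.7  29.2] yang 82.1 F [0.1 0.4 0.7] w 44.2 gf 0.0 t 22.0 j7 1.55
shift [0.4 0.2 2.2] turn [-0.  0.  0.] rows 0.054218823931478186 0.013108824017954006 j7~ 1.47
```

```bash
python3 -m handwheel '[{"x":0,"y":0,"z":2,"ax":0,"ay":0,"az":0,"hand":44},{"x":0,"y":0,"z":2,"ax":0,"ay":0,"az":0,"hand":20},{"x":0,"y":0,"z":2,"ax":0,"ay":0,"az":0,"hand":20},{"x":0,"y":0,"z":2,"ax":0,"ay":0,"az":0,"hand":20},{"x":0,"y":0,"z":2,"ax":0,"ay":0,"az":0,"hand":20},{"x":0,"y":0,"z":2,"ax":0,"ay":0,"az":0,"hand":20},{"x":0,"y":0,"z":-20,"ax":0,"ay":0,"az":0,"hand":20},{"x":0,"y":0,"z":-50,"ax":0,"ay":0,"az":0,"hand":20},{"x":0,"y":0,"z":-90,"ax":0,"ay":0,"az":0,"hand":20},{"x":0,"y":0,"z":-120,"ax":0,"ay":0,"az":0,"hand":20}]' 25
python3 - <<'E'
from m import *
for n in('scene','side'):
    print(n);[print(*r) for r in cradles(shot(n,n+'7'))]
E
python3 go.py 427.5 -344 130 14.5
```

```text
time_s: 22.87
tcp_pos: [583.5, -20.9, 150.7]
ee_rot: [-3.141, 0.0, 3.004]
wrist_force: [0.5, 0.6, -2.1]
width: 0.313
gripper_force: 25.0
scene
464 [ 428.5 -345.3   82.5   63.6  -76.2] [10.8 25.2]
775 [ 580.6 -307.1  104.1   61.8  -86. ] [10.7 24.7]
802 [421.5 349.3 139.1  60.  -89.4] [ 9.8 24.5]
764 [560.2 343.3 124.3  58.   84. ] [ 9.8 24.5]
side
424 [555.7 343.6 124.5  58.6  79.4] [11.3 25.9]
333 [420.8 350.2 143.   58.4 -88.1] [10.7 24.4]
1514 [ 579.6 -306.1   99.3   60.3  -84.7] [10.2 24.6]
1709 [ 427.1 -343.1   84.5   59.8  -75. ] [ 9.3 24.1]
tcp [586.5 -20.9 153.8] yang 82.1 F [-0.3 -1.2 -2.2] w 27.3 gf 25.0 t 23.0 j7 1.5
shift [ 113.2 -341.9   22.3] turn [0.  0.  1.2] rows 8.65410069089676 9.439940783416086 j7~ 0.93
```

```bash
python3 -m handwheel '[{"x":113,"y":-342,"z":15,"ax":0,"ay":0,"az":1.18,"hand":20},{"x":113,"y":-342,"z":15,"ax":0,"ay":0,"az":1.18,"hand":20},{"x":113,"y":-342,"z":15,"ax":0,"ay":0,"az":1.18,"hand":20},{"x":113,"y":-342,"z":15,"ax":0,"ay":0,"az":1.18,"hand":20},{"x":113,"y":-342,"z":15,"ax":0,"ay":0,"az":1.18,"hand":20},{"x":113,"y":-342,"z":15,"ax":0,"ay":0,"az":1.18,"hand":20},{"x":113,"y":-342,"z":15,"ax":0,"ay":0,"az":1.18,"hand":20},{"x":113,"y":-342,"z":15,"ax":0,"ay":0,"az":1.18,"hand":20},{"x":113,"y":-342,"z":15,"ax":0,"ay":0,"az":1.18,"hand":20},{"x":113,"y":-342,"z":15,"ax":0,"ay":0,"az":1.18,"hand":20}]'
python3 -m handwheel '[{"x":0,"y":0,"z":20,"ax":0,"ay":0,"az":0,"hand":20},{"x":0,"y":0,"z":50,"ax":0,"ay":0,"az":0,"hand":20},{"x":0,"y":0,"z":70,"ax":0,"ay":0,"az":0,"hand":20},{"x":0,"y":0,"z":75,"ax":0,"ay":0,"az":0,"hand":20},{"x":0,"y":0,"z":75,"ax":0,"ay":0,"az":0,"hand":20},{"x":0,"y":0,"z":75,"ax":0,"ay":0,"az":0,"hand":20},{"x":0,"y":0,"z":75,"ax":0,"ay":0,"az":0,"hand":20}]'
python3 fl.py 427.5 -344 35 8; python3 go.py 427.5 -344 25 14.5
```

```text
time_s: 23.8
tcp_pos: [419.9, -349.8, 133.0]
ee_rot: [-3.138, 0.002, 1.808]
wrist_force: [-0.6, -0.1, -0.4]
width: 0.315
gripper_force: 25.0
time_s: 24.38
tcp_pos: [425.2, -344.5, 59.7]
ee_rot: [3.141, 0.001, 1.824]
wrist_force: [0.2, -0.5, -0.0]
width: 0.313
gripper_force: 25.0
wrist fl 2331 [ 417.5 -316.4   70.2] 43.815465243382135 80.9994739650306
wrist 3641 [ 421.5 -329.5   57.9   46.2   14. ] [10.1 23.9]
scene fl 22 [ 420.9 -317.4   79.8] 74.40402682678234 83.71633431500356
scene 483 [ 428.3 -345.4   82.9   61.9  -75.3] [11.3 25.4]
side fl 72 [ 424.8 -372.5   71.5] 46.06984071306363 80.95303957827696
side 1159 [ 427.3 -343.2   84.2   60.3  -75.1] [ 9.4 24.1]
tcp [ 425.4 -344.2   59.8] yang 14.5 F [ 0.3 -0.3 -1.1] w 27.4 gf 25.0 t 24.5 j7 1.23
shift [-0.3  2.1 34.8] turn [0. 0. 0.] rows 0.8357459425457858 0.015778752370648363 j7~ 0.93
```

View pics/wristf8.png

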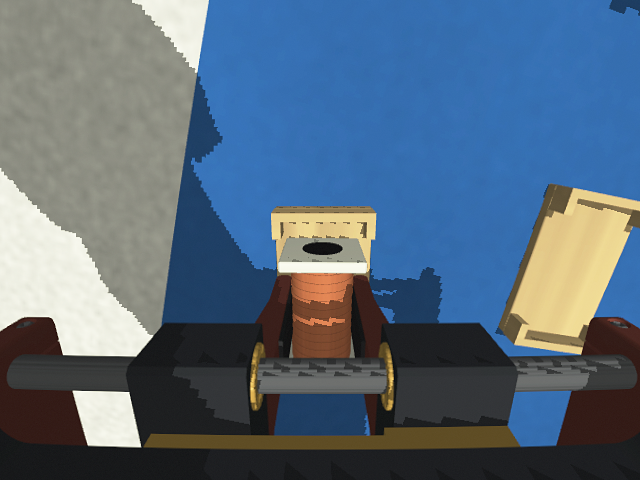

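The wrist view shows the 60 mm coil's flange at (322,255) over the cradle end at (323,218), aligned. Lowering.

```bash
python3 -m handwheel '[{"x":-1,"y":1.2,"z":12,"ax":0,"ay":0,"az":0,"hand":20},{"x":-1,"y":1.2,"z":20,"ax":0,"ay":0,"az":0,"hand":20},{"x":-1,"y":1.2,"z":26,"ax":0,"ay":0,"az":0,"hand":20},{"x":-1,"y":1.2,"z":31,"ax":0,"ay":0,"az":0,"hand":20},{"x":-1,"y":1.2,"z":33.5,"ax":0,"ay":0,"az":0,"hand":20},{"x":-1,"y":1.2,"z":33.5,"ax":0,"ay":0,"az":0,"hand":20},{"x":-1,"y":1.2,"z":33.5,"ax":0,"ay":0,"az":0,"hand":20}]'
python3 go.py 427 -344 25 14.5
```

```text
time_s: 25.12
tcp_pos: [425.6, -344.2, 25.2]
ee_rot: [-3.141, -0.002, 1.823]
wrist_force: [-2.3, 2.4, 5.6]
width: 0.313
gripper_force: 25.0
tcp [ 425.6 -344.2   25.2] yang 14.5 F [-2.3  2.4  5.6] w 27.5 gf 25.0 t 25.1 j7 1.26
shift [-0.2  1.4  0.2] turn [-0. -0. -0.] rows 0.034503206115071745 0.013156320608551122 j7~ 0.93
```

```bash
python3 fl.py 427.5 -344 15 9
python3 - <<'E'
import cv2,numpy as np
a=cv2.imread('pics/wristf9.png')[180:340,220:430];b=cv2.imread('pics/sidef9.png')[350:450,340:470]
cv2.imwrite('pics/c9.png',np.hstack([cv2.resize(a,(400,400)),cv2.resize(b,(400,400))]))
E
```

```text
wrist fl 2222 [ 417.9 -316.2   38. ] 15.009949065206712 47.00515843908329
wrist fl 38 [ 446.1 -365.    23.6] 15.120528740104561 29.960022387310403
wrist fl 22 [ 416.4 -372.5   25. ] 17.92524486498428 28.9694554484891
wrist 4089 [ 421.2 -328.1   58.2   43.5   13.9] [19.6 24. ]
scene fl 23 [ 418.9 -318.2   45.3] 40.570094929276024 50.77987301142639
scene 265 [ 428.2 -346.    83.5   61.3  -74.8] [13.2 26.4]
side fl 61 [ 424.7 -372.3   38.7] 16.998434337383173 46.82245066401765
side 500 [ 427.3 -346.5   78.    58.   -75.3] [10.4 24.4]
```

View pics/c9.png

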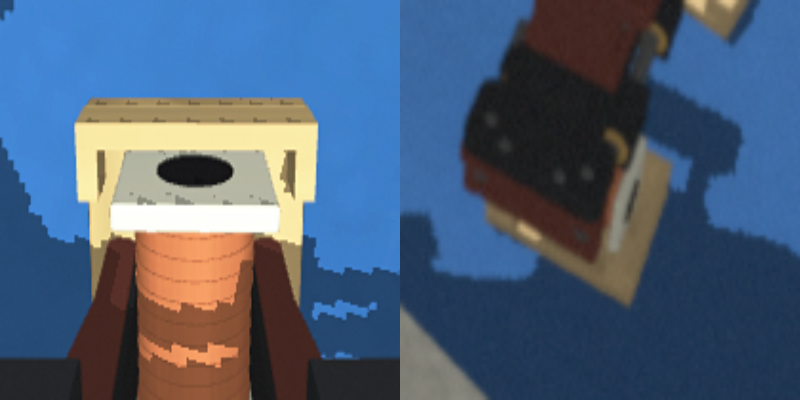

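The crop shows the far flange at (195,190) lying between the ears, with its top at about 45 mm. It's down, so I'm releasing.

```bash
python3 -m handwheel '[{"x":0,"y":0,"z":0,"ax":0,"ay":0,"az":0,"hand":44},{"x":0,"y":0,"z":0,"ax":0,"ay":0,"az":0,"hand":44},{"x":0,"y":0,"z":0,"ax":0,"ay":0,"az":0,"hand":44},{"x":0,"y":0,"z":-20,"ax":0,"ay":0,"az":0,"hand":44},{"x":0,"y":0,"z":-60,"ax":0,"ay":0,"az":0,"hand":44},{"x":0,"y":0,"z":-100,"ax":0,"ay":0,"az":0,"hand":44},{"x":0,"y":0,"z":-140,"ax":0,"ay":0,"az":0,"hand":44},{"x":0,"y":0,"z":-180,"ax":0,"ay":0,"az":0,"hand":44},{"x":0,"y":0,"z":-190,"ax":0,"ay":0,"az":0,"hand":44}]'
python3 fl.py 427.5 -344 15 10
python3 - <<'E'
from m import *
for n in('scene','side'):
    d=shot(n,n+'a');print(n);[print(*r) for r in cradles(d)]
    C=cloud(d);f=d['frame'].astype(int)
    inr=(C[...,0]>480)&(C[...,0]<690)&(abs(C[...,1]-22)<190)
    k=(inr&(C[...,2]>58)&(C[...,2]<68)).astype(np.uint8)
    nn,l,st,_=cv2.connectedComponentsWithStats(k)
    for i in range(1,nn):
        if st[i,4]>12: P=C[l==i];print('br',st[i,4],P.mean(0),rect(P))
    P=C.reshape(-1,3);g=P[(P[:,2]>38)&(P[:,2]<55)&(abs(P[:,0]-434)<60)&(abs(P[:,1]-6)<80)];print('grip',rect(g),np.median(g[:,2]))
    k=(f.min(2)>110)&(np.ptp(f,axis=2)<25)&(C[...,2]>17)&(C[...,2]<27)&(abs(C[...,0]-434)<50)&(abs(C[...,1]-6)<200);P=C[k];print('bar',rect(P),np.median(P[:,2]))
E
python3 go.py 434 6 100 -8
```

```text
time_s: 26.02
tcp_pos: [427.8, -346.7, 221.0]
ee_rot: [3.136, 0.006, 1.823]
wrist_force: [1.2, -0.1, -1.0]
width: 0.501
gripper_force: 0.0
wrist fl 294 [ 417.8 -316.7   40.8] 15.081046582207648 46.570478193138854
wrist fl 262 [ 431.3 -369.9   41.5] 15.142957540679447 46.9135615163388
wrist 2263 [ 425.7 -346.2   80.5   57.8  -75.6] [ 9.8 24.3]
scene fl 22 [ 433.7 -370.6   45.9] 40.02215252000474 49.90280046921339
scene fl 23 [ 418.3 -318.9   44.6] 39.07623523271127 46.78518459097654
scene 306 [ 429.5 -346.1   83.    61.4  -72.9] [12.1 25.7]
side fl 128 [ 420.8 -314.7   36.1] 15.270466212018846 48.20518415642107
side fl 97 [ 429.  -371.    40.5] 16.500356349950266 46.87178215380936
side 930 [ 426.7 -343.4   84.4   58.6  -75.2] [ 9.8 24.4]
scene
308 [ 429.3 -346.2   85.    61.   -72.6] [12.  25.9]
775 [ 580.5 -306.2  105.2   60.1  -85.4] [10.9 25.2]
803 [421.7 349.3 139.1  59.8 -89. ] [ 9.9 24.5]
764 [556.9 343.9 120.7  58.2  80.1] [ 9.8 24.5]
br 39 [ 545.  -135.6   63.4] [ 544.3 -137.7   22.2   12.5   79.6]
br 43 [ 586.5 -142.1   62.9] [ 585.6 -141.8   23.3   11.7   79.2]
br 56 [587.  
[... 263 characters left out ...]
 ]
328 [419.9 350.8 141.9  56.2 -87.3] [10.8 24.9]
1242 [ 579.6 -306.9   98.4   60.1  -85.7] [10.  24.4]
930 [ 427.2 -343.4   84.2   59.6  -75.4] [ 9.9 24.4]
br 36 [627.9 165.8  63.1] [629.  168.2  23.   10.9  86.3]
br 39 [586.3 170.9  63.4] [586.6 172.6  20.7  12.4 -86.1]
br 60 [ 585.5 -140.6   63. ] [ 586.7 -140.6   20.6   11.3   85.7]
br 61 [ 543.8 -135.1   63. ] [ 545.2 -135.2   21.4   11.    76.5]
grip [435.    8.9  63.8  22.9  80.5] 46.520351454861384
bar [435.    8.  362.1  25.1  82.2] 23.213462132525024
tcp [ 425.7 -343.8  213.7] yang 14.5 F [ 0.4 -0.  -0.7] w 43.9 gf 0.0 t 26.3 j7 1.08
shift [336.4  95.9 114.1] turn [-0.  -0.   0.4] rows 8.823960458986877 3.145551975827818 j7~ -0.15
```

View pics/scenea.png

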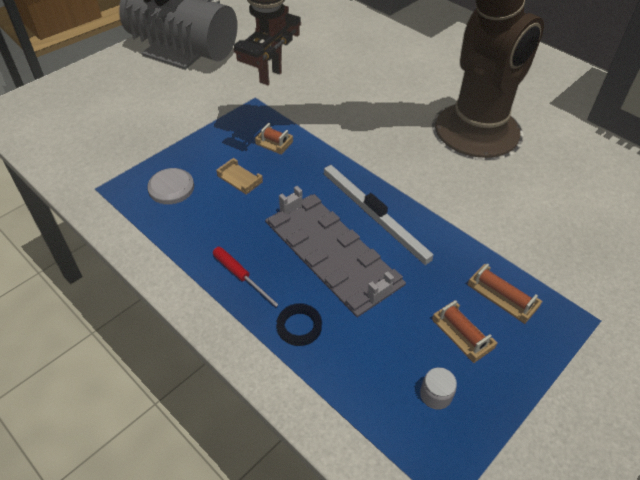

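The scene view shows three coils in their cradles, the rack empty, and the bar on the strip at (375,203). Now the bar.

```bash
python3 -m handwheel '[{"x":337,"y":97,"z":60,"ax":0,"ay":0,"az":0.394,"hand":50},{"x":337,"y":97,"z":60,"ax":0,"ay":0,"az":0.394,"hand":50},{"x":337,"y":97,"z":60,"ax":0,"ay":0,"az":0.394,"hand":50},{"x":337,"y":97,"z":60,"ax":0,"ay":0,"az":0.394,"hand":50},{"x":337,"y":97,"z":60,"ax":0,"ay":0,"az":0.394,"hand":50},{"x":337,"y":97,"z":60,"ax":0,"ay":0,"az":0.394,"hand":50},{"x":337,"y":97,"z":60,"ax":0,"ay":0,"az":0.394,"hand":50},{"x":337,"y":97,"z":60,"ax":0,"ay":0,"az":0.394,"hand":50},{"x":337,"y":97,"z":60,"ax":0,"ay":0,"az":0.394,"hand":50},{"x":337,"y":97,"z":60,"ax":0,"ay":0,"az":0.394,"hand":50}]'
python3 -m handwheel '[{"x":0,"y":0,"z":0,"ax":0,"ay":0,"az":0,"hand":50},{"x":0,"y":0,"z":0,"ax":0,"ay":0,"az":0,"hand":50},{"x":0,"y":0,"z":0,"ax":0,"ay":0,"az":0,"hand":50},{"x":0,"y":0,"z":0,"ax":0,"ay":0,"az":0,"hand":50}]'
python3 go.py 434.3 6.1 29.5 -8.1
python3 - <<'E'
from m import *
d=shot('wrist','wb');C=cloud(d).reshape(-1,3);g=C[(C[:,2]>38)&(C[:,2]<55)&(abs(C[:,0]-434)<60)&(abs(C[:,1]-6)<80)];print('grip',rect(g),np.median(g[:,2]))
E
```

```text
time_s: 27.1
tcp_pos: [434.0, 12.3, 152.6]
ee_rot: [-3.137, 0.0, 1.438]
wrist_force: [0.5, 0.1, -0.0]
width: 0.57
gripper_force: 0.0
time_s: 27.43
tcp_pos: [435.6, 4.5, 155.0]
ee_rot: [-3.141, 0.0, 1.427]
wrist_force: [-0.2, 0.5, -0.4]
width: 0.573
gripper_force: 0.0
tcp [435.6   4.5 155. ] yang -8.2 F [-0.2  0.5 -0.4] w 50.3 gf 0.0 t 27.4 j7 -0.09
shift [  1.5  -1.4 125.5] turn [-0.  0. -0.] rows 3.0110662561114534 0.018868927859962414 j7~ -0.16
grip [433.7   7.9  59.4  21.8  82. ] 46.80655164285997
```

```bash
python3 -m handwheel '[{"x":2.2,"y":-1.6,"z":30,"ax":0,"ay":0,"az":0,"hand":50},{"x":2.2,"y":-1.6,"z":60,"ax":0,"ay":0,"az":0,"hand":50},{"x":2.2,"y":-1.6,"z":90,"ax":0,"ay":0,"az":0,"hand":50},{"x":2.2,"y":-1.6,"z":112,"ax":0,"ay":0,"az":0,"hand":50},{"x":2.2,"y":-1.6,"z":123,"ax":0,"ay":0,"az":0,"hand":50},{"x":2.2,"y":-1.6,"z":124,"ax":0,"ay":0,"az":0,"hand":50},{"x":2.2,"y":-1.6,"z":124,"ax":0,"ay":0,"az":0,"hand":50}]' 40
python3 go.py 434.3 6.1 29.5 -8.1
```

```text
time_s: 28.07
tcp_pos: [434.2, 7.4, 31.0]
ee_rot: [-3.141, 0.001, 1.428]
wrist_force: [-0.4, -0.7, 0.9]
width: 0.57
gripper_force: 0.0
tcp [434.2   7.4  31. ] yang -8.2 F [-0.4 -0.7  0.9] w 50.1 gf 0.0 t 28.1 j7 0.12
shift [-1.3  0.3  1.5] turn [-0.  0. -0.] rows 0.04717084348320219 0.014850335054370806 j7~ -0.16
```

```bash
python3 -m handwheel '[{"x":0,"y":0,"z":1,"ax":0,"ay":0,"az":0,"hand":15},{"x":0,"y":0,"z":1,"ax":0,"ay":0,"az":0,"hand":15},{"x":0,"y":0,"z":1,"ax":0,"ay":0,"az":0,"hand":15},{"x":0,"y":0,"z":1,"ax":0,"ay":0,"az":0,"hand":15},{"x":0,"y":0,"z":1,"ax":0,"ay":0,"az":0,"hand":15},{"x":0,"y":0,"z":1,"ax":0,"ay":0,"az":0,"hand":15},{"x":0,"y":0,"z":-20,"ax":0,"ay":0,"az":0,"hand":15},{"x":0,"y":0,"z":-50,"ax":0,"ay":0,"az":0,"hand":15},{"x":0,"y":0,"z":-85,"ax":0,"ay":0,"az":0,"hand":15},{"x":0,"y":0,"z":-120,"ax":0,"ay":0,"az":0,"hand":15}]' 45
python3 go.py 585.9 14.9 130 -8.1
```

```text
time_s: 28.9
tcp_pos: [433.2, 7.9, 151.9]
ee_rot: [-3.139, 0.002, 1.429]
wrist_force: [1.0, 0.8, -3.7]
width: 0.248
gripper_force: 45.0
tcp [433.2   7.9 151.9] yang -8.1 F [ 1.   0.8 -3.7] w 21.7 gf 45.0 t 28.9 j7 -0.09
shift [ 28.5 150.3  21.5] turn [-0.  0. -0.] rows 3.704332540197476 0.022845684845681797 j7~ -0.17
```

```bash
python3 -m handwheel '[{"x":28.8,"y":149,"z":0,"ax":0,"ay":0,"az":0,"hand":15},{"x":28.8,"y":149,"z":0,"ax":0,"ay":0,"az":0,"hand":15},{"x":28.8,"y":149,"z":0,"ax":0,"ay":0,"az":0,"hand":15},{"x":28.8,"y":149,"z":0,"ax":0,"ay":0,"az":0,"hand":15},{"x":28.8,"y":149,"z":10,"ax":0,"ay":0,"az":0,"hand":15},{"x":28.8,"y":149,"z":30,"ax":0,"ay":0,"az":0,"hand":15},{"x":28.8,"y":149,"z":45,"ax":0,"ay":0,"az":0,"hand":15},{"x":28.8,"y":149,"z":50,"ax":0,"ay":0,"az":0,"hand":15},{"x":28.8,"y":149,"z":50,"ax":0,"ay":0,"az":0,"hand":15},{"x":28.8,"y":149,"z":50,"ax":0,"ay":0,"az":0,"hand":15}]'
python3 go.py 585.9 14.9 74 -8.1
python3 - <<'E'
from m import *
for n in('scene','side','wrist'):
    d=shot(n,n+'b');C=cloud(d);f=d['frame'].astype(int);near=(abs(C[...,0]-586)<60)&(abs(C[...,1]-15)<220)
    k=near&(f.min(2)>100)&(np.ptp(f,axis=2)<25)&(C[...,2]>86)&(C[...,2]<103);P=C[k];print(n,'bar',rect(P),np.median(P[:,2]))
    # edges fit: centre line
    for lo,hi in((-170,-130),(165,205)):
        q=P[(P[:,1]>lo)&(P[:,1]<hi)]
        if len(q)>5: print('   end',q.mean(0),q[:,1].min(),q[:,1].max())
    k=(near&(C[...,2]>58)&(C[...,2]<68)).astype(np.uint8)
    nn,l,st,_=cv2.connectedComponentsWithStats(k)
    for i in range(1,nn):
        if st[i,4]>12: P=C[l==i];print('br',st[i,4],P.mean(0))
E
```

```text
time_s: 29.73
tcp_pos: [585.7, 15.9, 101.3]
ee_rot: [-3.141, 0.0, 1.43]
wrist_force: [0.1, -0.3, -4.5]
width: 0.244
gripper_force: 45.0
tcp [585.7  15.9 101.3] yang -8.1 F [ 0.1 -0.3 -4.5] w 21.4 gf 45.0 t 29.7 j7 0.08
shift [-0.9  0.4 27.3] turn [-0.  0.  0.] rows 0.6553630561979787 0.0055551281987649345 j7~ -0.17
scene bar [585.3  14.5 359.5  26.6  81.9] 93.34779309117823
   end [ 562.4 -153.5   94. ] -164.51099548302614 -141.4077355361776
   end [609.3 179.6  92.6] 165.56948288704183 192.98854008130587
br 42 [ 586.6 -141.7   63.5]
br 59 [629.  165.8  63.1]
side bar [586.1  15.5 361.9  25.5  82.1] 94.00145533847609
   end [ 561.5 -147.9   93. ] -164.4797380020177 -130.0636950901968
   end [601.8 180.4  92.3] 165.01996552422577 195.74024130096802
br 39 [586.8 171.8  62.7]
br 59 [ 544.1 -134.9   63. ]
wrist bar [588.8  37.5 219.8  22.3  81.8] 94.32027696846893
```

View pics/wristb.png

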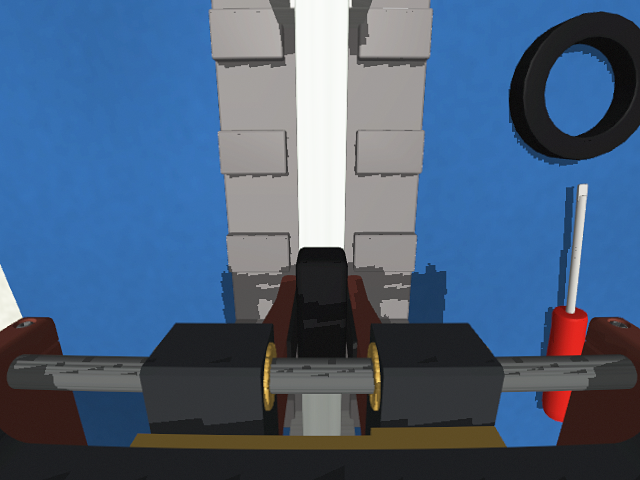

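The bar (322,120) is over the rack's midline. It measures (585.7, 15.0) against a bracket midpoint of (586.4, 15.0). Lowering.

```bash
python3 -m handwheel '[{"x":0,"y":0.6,"z":4,"ax":0,"ay":0,"az":0,"hand":15},{"x":0,"y":0.6,"z":8,"ax":0,"ay":0,"az":0,"hand":15},{"x":0,"y":0.6,"z":12,"ax":0,"ay":0,"az":0,"hand":15},{"x":0,"y":0.6,"z":15,"ax":0,"ay":0,"az":0,"hand":15},{"x":0,"y":0.6,"z":18,"ax":0,"ay":0,"az":0,"hand":15},{"x":0,"y":0.6,"z":20,"ax":0,"ay":0,"az":0,"hand":15},{"x":0,"y":0.6,"z":22,"ax":0,"ay":0,"az":0,"hand":15},{"x":0,"y":0.6,"z":23,"ax":0,"ay":0,"az":0,"hand":15},{"x":0,"y":0.6,"z":23,"ax":0,"ay":0,"az":0,"hand":15}]'
python3 go.py 586 15 74 -8.1
```

```text
time_s: 30.63
tcp_pos: [586.4, 15.9, 77.9]
ee_rot: [-3.141, 0.0, 1.43]
wrist_force: [1.7, -0.2, -4.8]
width: 0.244
gripper_force: 45.0
tcp [586.4  15.9  77.9] yang -8.1 F [ 1.7 -0.2 -4.8] w 21.5 gf 45.0 t 30.6 j7 0.1
shift [-0.9 -0.3  3.9] turn [-0.  0.  0.] rows 0.09721474527547279 0.004375441013887065 j7~ -0.17
```

```bash
python3 -m handwheel '[{"x":0,"y":0,"z":1.5,"ax":0,"ay":0,"az":0,"hand":15},{"x":0,"y":0,"z":2.5,"ax":0,"ay":0,"az":0,"hand":15},{"x":0,"y":0,"z":3,"ax":0,"ay":0,"az":0,"hand":15},{"x":0,"y":0,"z":3,"ax":0,"ay":0,"az":0,"hand":15}]'
python3 go.py 586 15 74 -8.1
```

```text
time_s: 30.97
tcp_pos: [586.7, 15.9, 75.8]
ee_rot: [3.141, -0.001, 1.43]
wrist_force: [-2.7, 0.8, 4.2]
width: 0.244
gripper_force: 45.0
tcp [586.7  15.9  75.8] yang -8.1 F [-2.7  0.8  4.2] w 21.5 gf 45.0 t 31.0 j7 0.1
shift [-1.  -0.6  1.8] turn [ 0. -0.  0.] rows 0.05205886399089067 0.005712881139411217 j7~ -0.17
```

Contact on the floors at the expected height. Before releasing, I'll check that the cradles are flat and none has moved.

```bash
python3 -m handwheel '[{"x":0,"y":0,"z":0,"ax":0,"ay":0,"az":0,"hand":45},{"x":0,"y":0,"z":0,"ax":0,"ay":0,"az":0,"hand":45},{"x":0,"y":0,"z":0,"ax":0,"ay":0,"az":0,"hand":45},{"x":0,"y":0,"z":-25,"ax":0,"ay":0,"az":0,"hand":45},{"x":0,"y":0,"z":-60,"ax":0,"ay":0,"az":0,"hand":45},{"x":0,"y":0,"z":-100,"ax":0,"ay":0,"az":0,"hand":45},{"x":0,"y":0,"z":-140,"ax":0,"ay":0,"az":0,"hand":45},{"x":0,"y":-40,"z":-170,"ax":0,"ay":0,"az":0,"hand":45},{"x":0,"y":-80,"z":-190,"ax":0,"ay":0,"az":0,"hand":45},{"x":0,"y":-120,"z":-190,"ax":0,"ay":0,"az":0,"hand":45}]'
python3 - <<'E'
from m import *
for n in('scene','side'):
    d=shot(n,n+'z');C=cloud(d);f=d['frame'].astype(int);near=(abs(C[...,0]-586)<60)&(abs(C[...,1]-15)<220)
    print(n);[print(*r) for r in cradles(d)]
    k=near&(C[...,2]>64.5)&(C[...,2]<72);P=C[k];print('bar',rect(P),np.median(P[:,2]))
    for lo,hi in((-165,-60),(90,195)):
        q=P[(P[:,1]>lo)&(P[:,1]<hi)];print('   end z',np.median(q[:,2]),len(q))
    g=C[near&(C[...,2]>80)&(C[...,2]<100)];print('grip',rect(g),np.median(g[:,2]))
    k=(near&(C[...,2]>59)&(C[...,2]<65)).astype(np.uint8)
E
```

```text
time_s: 31.8
tcp_pos: [477.4, 31.2, 267.0]
ee_rot: [3.137, -0.001, 1.429]
wrist_force: [0.3, 1.2, 0.2]
width: 0.508
gripper_force: 0.0
scene
305 [ 440.  -337.4   92.3   53.9  -50.8] [12.  26.5]
773 [ 579.4 -306.5  104.4   60.2  -85.4] [10.7 24.9]
800 [421.4 349.4 139.1  61.3 -88.7] [ 9.7 24.6]
765 [558.3 343.2 122.2  57.5  81.9] [ 9.6 24.8]
bar [588.5  14.2 360.2  53.8  81.9] 67.98193469456987
   end z 68.2930306985649 366
   end z 67.7620332916772 502
grip [587.5  15.3  62.3  23.8  81.3] 91.26411307300145
side
429 [555.8 343.7 124.4  58.   79.1] [11.5 25.3]
333 [420.4 348.6 139.8  56.2 -87.7] [10.9 25.3]
1515 [ 579.  -306.2   99.7   59.7  -84.9] [10.2 24.3]
931 [ 426.4 -343.3   84.5   58.9  -75.5] [10.  24.5]
bar [586.3  16.5 364.   51.3  81.9] 68.33731580994726
   end z 68.19041001942327 494
   end z 68.33690109912834 314
grip [587.3  15.5  61.7  24.8  83.1] 91.49893579720583
```

Run:
```python
import cv2,numpy as np
a=cv2.imread('pics/scenez.png')[100:400,200:600]
b=cv2.imread('pics/sidez.png')[160:460,100:500]
cv2.imwrite('pics/z.png',cv2.resize(np.vstack([a,b]),(400,600)) if 0 else np.hstack([a,b]))
```

```text
(no output)
```

View pics/z.png

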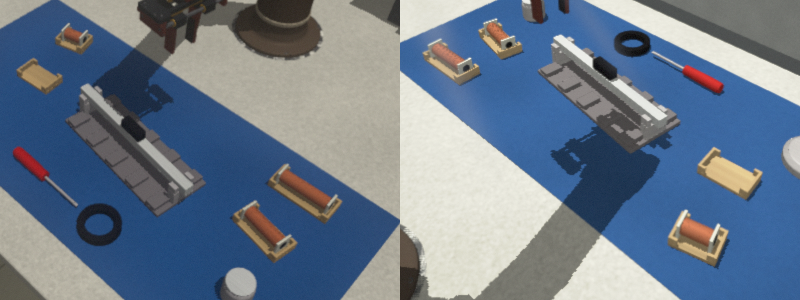

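Both views show the bar seated in both brackets at the same height as at the start, with its grip on top. The three coils lie in their cradles and nothing else has moved.

```bash
python3 -m handwheel '[{"x":0,"y":-120,"z":-190,"ax":0,"ay":0,"az":0,"hand":45},{"x":0,"y":0,"z":0,"ax":0,"ay":0,"az":0,"hand":45},{"x":0,"y":0,"z":0,"ax":0,"ay":0,"az":0,"hand":45},{"x":0,"y":0,"z":0,"ax":0,"ay":0,"az":0,"hand":45},{"x":0,"y":0,"z":0,"ax":0,"ay":0,"az":0,"hand":45},{"x":0,"y":0,"z":0,"ax":0,"ay":0,"az":0,"hand":45},{"x":0,"y":0,"z":0,"ax":0,"ay":0,"az":0,"hand":45}]' | head -2; python3 -c "
from station import manip;print(manip.sign_off())"
```

```text
time_s: 32.48
tcp_pos: [476.2, 31.4, 263.8]
the job is handed in; nothing more can be done
None
```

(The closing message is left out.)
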